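Make up the seal-change kit

TASK

Make up the seal-change kit in the aluminium caddy: lay the plain brass drift in the long trough, the longer of the two loose black bolts in the medium trough, the hex nut in the small square pocket, and the black and white seal ring flat over the round post. Everything must lie inside its own place on the insert's floor. The shorter black bolt and the all-white tape roll are not part of the kit: leave them where they lie.

Things in the scene. Friction and masses are not known exactly. Their poses are not given: they have to be found in the camera images.
- drift: plain brass rod, 122 mm long and 19 mm thick, lying; origin at its middle, on its underside; x along the rod, z up; 0.29 kg. Behaves like a bar of square section: does not roll
- long_bolt: the longer black hex bolt, 72 mm long, lying; shank 14 mm thick with its axis 7 to 10 mm above the underside, head 23 mm wide and 21 mm high; origin at the middle of its length, on the underside; y along the bolt, the head (the last 10 mm) at +y; z up. Grip the shank
- nut: hex nut lying flat, 24 mm across the flats, 27 mm across the corners, 13 mm high; origin at its centre, on the underside; the two flats to grip face along +x and -x; z up. Its hole is filled in for contact
- seal_ring: mechanical seal ring lying flat, a black ring on a wider white one: white part 62 mm outside diameter and 12 mm high; the black part on top, up to 20 mm high, is narrower and cannot be gripped, so grip the white part; through hole 31 mm; origin at its centre, on the underside; z is its axis, up
- short_bolt: look-alike: the shorter black hex bolt, 55 mm long, otherwise like the longer one; origin at the middle, on the underside; y along the bolt. Stays where it is
- tape_roll: look-alike: all-white roll of thread tape lying flat, 50 mm outside diameter, 14 mm high; origin at its centre, on the underside. Stays where it is
- insert_long: insert with black floor and grey walls, fixed in the caddy, 144 x 74 mm; long trough, inside 138 (x) by 66 mm (y). Origin at the centre of its underside, 4 mm above the bench; floor 5 mm, wall tops 11 mm above the origin. The four inserts have one footprint, lie two by two with parallel x axes and swap places. The caddy is fixed, its rim 12 mm above the bench
- insert_medium: insert like the long one, with the medium trough at its centre: inside 92 mm (x) by 66 mm (y), thick grey end walls; floor, wall tops and origin as for insert_long
- insert_square: insert like the long one, grey with the small square pocket at its centre, inside 46 x 46 mm; floor, wall tops and origin as for insert_long
- insert_post: black insert like the long one, without walls, with one round upright steel post of 14 mm diameter at the centre of a flat grey disc; floor 5 mm, post top 17 mm above the origin. A fixed pump and valve over 0.3 m tall stand to the right: beyond x = 0.44 m keep the gripper left of y = -0.15 m; the valve lever, 0.25 m up, reaches from there over x = 0.65, y = -0.05 m
Things that resemble listed ones, but are neither listed nor needed, are in the scene too. Leave any turquoise look-alike of the drift alone.

How it is judged (in metres and radians):
At the end, for the whole second after the job is handed in: Drift and longer bolt flat on the floors of the long and medium trough, along them; nut flat in the square pocket; seal ring flat round the post (centre within 12 mm); all at rest. Short bolt and tape roll within 20 mm of their starts (x of drift in the frame of insert_long between -0.012 and 0.012 m and y of drift in the frame of insert_long between -0.026 and 0.026 m and z of drift in the frame of insert_long below 0.027 m and angle between the x axis of drift and the x axis of insert_long, either way round below 0.3 rad and angle between drift's own x axis and vertical between 1.534 and 1.608 rad and x of long_bolt in the frame of insert_medium between -0.013 and 0.013 m and y of long_bolt in the frame of insert_medium between -0.026 and 0.026 m and z of long_bolt in the frame of insert_medium below 0.03 m and angle between the y axis of long_bolt and the x axis of insert_medium, either way round below 0.4 rad and angle between long_bolt's own y axis and vertical between 1.511 and 1.631 rad and x of nut in the frame of insert_square between -0.013 and 0.013 m and y of nut in the frame of insert_square between -0.013 and 0.013 m and z of nut in the frame of insert_square below 0.008 m and angle between each of nut, seal_ring's own z axis and vertical below 0.12 rad and horizontal distance between seal_ring and insert_post below 0.012 m and z of seal_ring in the frame of insert_post below 0.008 m and linear speed of each of drift, long_bolt, nut, seal_ring below 0.01 m/s and angular speed of each of drift, long_bolt, nut, seal_ring below 0.15 rad/s and distance of each of short_bolt, tape_roll from where it was at the start of the episode below 0.02 m); the robot touches nothing.
It fails at once if the shorter black bolt is moved more than 20 mm (distance of short_bolt from where it was at the start of the episode above 0.02 m).
It fails at once if the white tape roll is moved more than 20 mm (distance of tape_roll from where it was at the start of the episode above 0.02 m).
It also fails if it takes over 106 s, if anything falls off the work surface, if the arm or the gripper's body presses on something with over 40 N, if the wrist force passes 120 N, or if a joint passes its speed limit or range.

ROBOT

A 6-joint arm with a two-finger parallel gripper is mounted at the origin on the work surface; the furniture and walls round the work are solid. World frame = base frame: x ahead of the robot, y to its left, z up, the work surface at z = 0. Lengths are in mm, angles in rad, forces in N, time in s.
With the tool pointing down it reaches from about 275 to 750 mm from the base axis. Payload 10.2 kg.
Tool frame: the origin (TCP) lies on the front face of the gripper's body, between the roots of the fingers; the fingertips stand 73 mm ahead of it and the grasp point (between the pads) lies ctrl.grip_depth ahead of it (ctrl.grip_depth is the distance from the TCP to the grasp point, in mm); z points along the fingers, y is the direction in which the jaws open and shut (so a half turn about z gives the same grasp; the last joint's range is limited). The gripper opens to 85 mm and grips with 20 to 120 N. Pads are 22 mm wide; open, the fingers measure 114 mm over their backs; the gripper's body (76 mm by 85 mm) begins 54 mm behind the grasp point. The pads swing forward as they close: fully open they stand 13 mm farther back than shut.
Start: joints at [0.998, 0.313, 1.498, -0, 1.331, -0.223], TCP at [179.936, 493.209, 303.894] pointing down, gripper open.
Joint ranges: [-2.94, 2.94], [-0.97, 2.17], [0.19, 2.56], [-1.23, 4.37], [0.02, 3.11], [-2.88, 2.88]. Speed limits (rad/s): [2.39, 2.39, 3.01, 3.14, 3.14, 3.14].

INTERFACE

Orientations are given as a unit quaternion [w, x, y, z].
In Python, from rig import readout, capture, ctrl, nets gives the robot as it stands. The module is installed in compiled form; this text tells all that it offers.
- The arm moves only by the tool apply_moves, never from a script. Its argument "targets" is a list of rows, each a list of 4 numbers: the shift along the tool's x, y, z in cm, then the turn about the tool's z in degrees. A call has 1 to 8 rows; each row shifts and turns the commanded pose from where the row before left it, along the tool's axes as they then stand; what a row does not reach is not made up. A row lasts 1/10 s, in which the tool goes at most 50 mm and 8.59 degrees, less where a joint would pass 70% of its speed; a pose out of reach is approached as far as the arm can. A call with a gripper value outside its range is refused whole. "grip" is the finger opening in cm, from 0 to 8.54, set as the call begins (left out, the last holds). The fingers move at their own pace and stop on an object; "force" is the grip in N (left out, the last holds). Time passes only in rows, so rows that do not move let the fingers close. It gives the time, the measured TCP pose, the force and the opening at its end, in the units of the state.
- readout.sense(): the state, without advancing time (a new reading comes with each control period).
- capture(name): name is "scene" or "side" or "wrist"; returns a dict with "img" (400x640x3 uint8, red, green, blue), "fov_y" (degrees; the focal length in pixels is half the picture's height over the tangent of half this angle, whatever the lens; pixels are square), "cx", "cy" (the principal point, pixels), "eye" and "rotation" of the camera in the world. Camera axes: x right, y down, z forward; pixel columns grow to the right and rows downward; lengths in mm; the calibration is good to about 2 mm. The wrist camera is an equidistant fisheye: a pixel r from the principal point sees the ray r / f radians off the axis. A picture is of the moment at which its call begins. There is no depth.
- ctrl.finish_job(): hands the job in, once; it reports no verdict.
Trained networks look in the newest picture that a camera, given by its name, has taken for a name from the list of things; names that differ only in an ending like _2 or _b are one class to them, and where a whole thing is asked for, a point or a joint stands for the part that bears it (a point fixed in the world has none). Each returns a list of dicts, best first, with "score" (0 to 1); they miss things now and then, are a little off and sometimes report something else, mostly with a low value. They report only what shows in the picture. A call takes as long as a camera call. They do not tell look-alikes from the thing itself.
- nets.boxes_of(camera, target): "location" ([column, row] as shares, 0 to 1, of the picture: columns of its width, rows of its height, amid what is visible of it).
The state is a dict: "time_s": time; "joints": joint angles; "dq": joint speeds; "tau": joint torques, N m; "eef_pos": TCP position; "ee_rot": TCP orientation; "force": force on the tool from outside, world axes, zero at the start; "wrist_torque": the same for the moment, N m; "grip_width": opening from 0.0 (shut) to 1.0 (fully open).
Only numpy, scipy, OpenCV 4.12 (cv2) and the standard library are available. Lean on these libraries where they do the work, as an engineer would, in place of code of your own. Each camera call takes 0.05 s, during which the arm holds its last target.

## Working session

There is one attempt and no reset: what is moved stays moved. The work goes in short steps, Python scripts to look and compute and a tool call to move; the robot and the scene stay as the last step left them, time stands still between calls to the robot, and variables do not carry over. Pictures are saved under pics/ and viewed, and the job is handed in when it is done.

Besides the shell and the picture viewer there is one more tool, called after ">>>" in YAML: its name, and indented under it one key for each argument. apply_moves: Moves the arm, as the interface text tells. Its arguments: {"type":"object","properties":{"targets":{"type":"array"},"grip":{"type":"number"},"force":{"type":"number"}},"required":["targets"]}

```bash
mkdir -p pics
python3 - <<'E'
from rig import readout, capture, ctrl, nets
import cv2
print(readout.sense()); print(ctrl.grip_depth)
for n in ["scene","side","wrist"]:
    c=capture(n); print(n,c["fov_y"],c["cx"],c["cy"],c["eye"],c["rotation"])
    cv2.imwrite(f"pics/{n}0.png",c["img"][:,:,::-1])
E
```

```text
{'time_s': 0.0, 'joints': array([ 9.97588647e-01,  3.13475968e-01,  1.49843829e+00,  3.42189003e-06,
        1.33102824e+00, -2.23414882e-01]), 'dq': array([ 1.22910277e-04,  1.66536764e-03,  2.54896660e-05, -4.63944613e-04,
        1.29903097e-03,  5.05849961e-04]), 'tau': array([ 4.25848948e-04, -4.12267292e+01, -2.59739506e+01, -1.88817007e-04,
        4.20988115e-03,  5.07096820e-05]), 'eef_pos': array([179.84389932, 493.05657052, 303.3212792 ]), 'ee_rot': array([-2.63308068e-04,  1.74006479e-01,  9.84744276e-01, -6.21441758e-04]), 'force': array([ 0.43924095, -0.49445901, -0.12485148]), 'wrist_torque': array([0.05723113, 0.00815358, 0.00051564]), 'grip_width': 1.0005475960753938}
53.900000000000006
scene 48.75318514491762 326.35099805530393 195.0285046713573 [-272.42209987 -908.19736393  947.90195673] [-0.41217233  0.84080837 -0.31835111  0.1476747 ]
side 52.149991631702626 318.29864347308916 210.16545183654839 [462.40245011 993.57269283 932.85418046] [ 0.00262877 -0.0042813   0.91246317 -0.40912801]
wrist 65.70646984690485 315.86377044053614 197.72099330507984 [111.32667647 517.54391731 373.34502944] [0.11888101 0.81090322 0.56709788 0.08187345]
```

View pics/scene0.png

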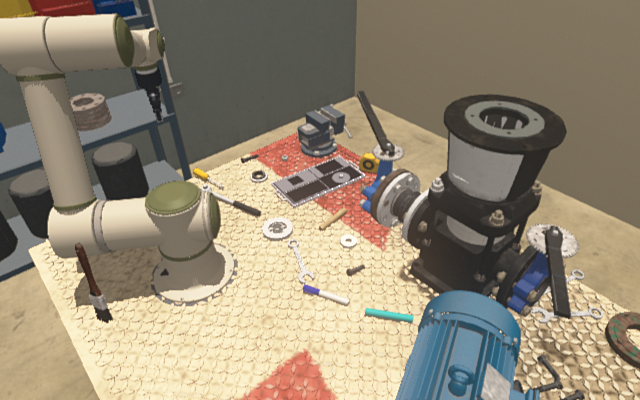

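View pics/side0.png

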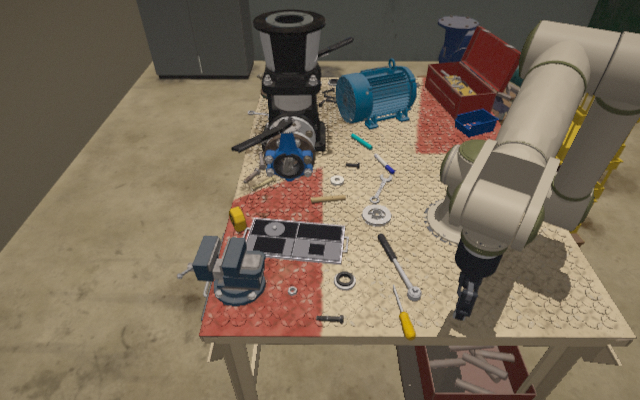

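View pics/wrist0.png

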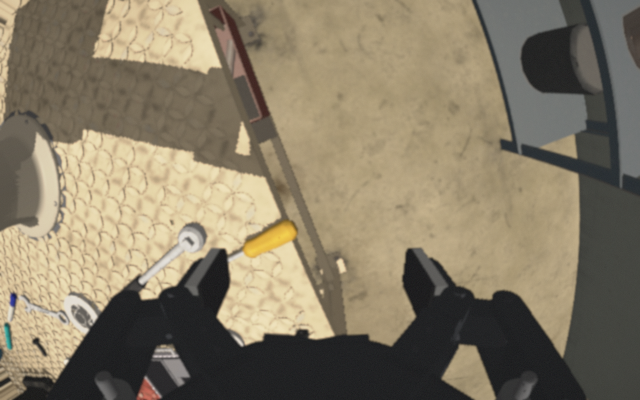

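```bash
cat > h.py <<'E'
import numpy as np, cv2
from scipy.spatial.transform import Rotation as R
from rig import readout, capture, ctrl, nets
def cam(c):
    f=200/np.tan(np.radians(c["fov_y"])/2); q=np.array(c["rotation"])
    return f,R.from_quat(q[[1,2,3,0]]).as_matrix(),np.array(c["eye"])
def pix2w(c,u,v,z,fish=False):
    f,M,e=cam(c); x=(u-c["cx"]);y=(v-c["cy"])
    if fish:
        r=np.hypot(x,y); t=r/f; d=np.array([x/r*np.sin(t),y/r*np.sin(t),np.cos(t)])
    else: d=np.array([x/f,y/f,1])
    d=M@d; return e+d*(z-e[2])/d[2]
def w2pix(c,p,fish=False):
    f,M,e=cam(c); q=M.T@(np.array(p,float)-e)
    if fish:
        r=np.hypot(q[0],q[1]); t=np.arctan2(r,q[2]); return c["cx"]+f*t*q[0]/r, c["cy"]+f*t*q[1]/r
    return c["cx"]+f*q[0]/q[2], c["cy"]+f*q[1]/q[2]
def ortho(c,x0,x1,y0,y1,z,s,fish=False):
    # top view: image right = -y, up = +x ; s px/mm
    W=int((y1-y0)*s);H=int((x1-x0)*s)
    jj,ii=np.meshgrid(np.arange(W),np.arange(H))
    Y=y1-jj/s; X=x1-ii/s
    f,M,e=cam(c); P=np.stack([X,Y,np.full(X.shape,float(z))],-1)-e; q=P@M
    if fish:
        r=np.hypot(q[...,0],q[...,1]);t=np.arctan2(r,q[...,2]);u=c["cx"]+f*t*q[...,0]/r;v=c["cy"]+f*t*q[...,1]/r
    else: u=c["cx"]+f*q[...,0]/q[...,2];v=c["cy"]+f*q[...,1]/q[...,2]
    im=cv2.remap(c["img"],u.astype(np.float32),v.astype(np.float32),cv2.INTER_CUBIC)
    im=np.ascontiguousarray(im[:,:,::-1])
    for x in range(int(np.ceil(x0/50)*50),int(x1),50):
        cv2.putText(im,str(x),(0,int((x1-x)*s)),0,.4,(255,0,255),1);cv2.line(im,(0,int((x1-x)*s)),(8,int((x1-x)*s)),(255,0,255),1)
    for y in range(int(np.ceil(y0/50)*50),int(y1),50):
        cv2.putText(im,str(y),(int((y1-y)*s),12),0,.4,(255,0,255),1);cv2.line(im,(int((y1-y)*s),0),(int((y1-y)*s),8),(255,0,255),1)
    return im
E
python3 - <<'E'
from h import *
import cv2
for n in ["scene","side"]:
    c=capture(n)
    cv2.imwrite(f"pics/o_{n}.png",ortho(c,150,750,-250,450,8,1.0 if 0 else 1.0))
    np.save(f"{n}.npy",c,allow_pickle=True)
    for t in ["drift","long_bolt","nut","seal_ring","short_bolt","tape_roll","insert_long","insert_medium","insert_square","insert_post"]:
        for d in nets.boxes_of(n,t)[:3]:
            u,v=d["location"];u*=640;v*=400
            z=9 if "insert" in t else 8
            print(n,t,round(d["score"],2),round(u),round(v),pix2w(c,u,v,z).round(0)[:2])
E
```

```text
scene drift 0.8 390 313 [ 306. -475.]
scene drift 0.75 336 218 [ 452. -106.]
scene long_bolt 0.59 245 155 [435. 408.]
scene seal_ring 0.6 257 178 [386. 251.]
scene short_bolt 0.58 259 181 [379. 231.]
scene short_bolt 0.52 354 268 [ 344. -301.]
scene tape_roll 0.72 344 241 [ 397. -201.]
scene insert_long 0.8 303 191 [462.  77.]
scene insert_medium 0.83 328 166 [624. 132.]
scene insert_square 0.86 293 178 [482. 161.]
scene insert_square 0.21 326 168 [612. 129.]
scene insert_post 0.69 337 181 [589.  39.]
side drift 0.62 324 200 [455. -96.]
side drift 0.49 360 141 [ 303. -479.]
side long_bolt 0.47 331 321 [437. 390.]
side long_bolt 0.34 291 294 [545. 304.]
side nut 0.72 337 181 [ 405. -207.]
side nut 0.47 291 294 [545. 304.]
side seal_ring 0.77 343 279 [399. 251.]
side insert_long 0.78 317 234 [476.  69.]
side insert_medium 0.67 272 245 [615. 119.]
side insert_square 0.71 318 250 [472. 142.]
side insert_post 0.82 276 228 [609.  44.]
```

View pics/o_side.png

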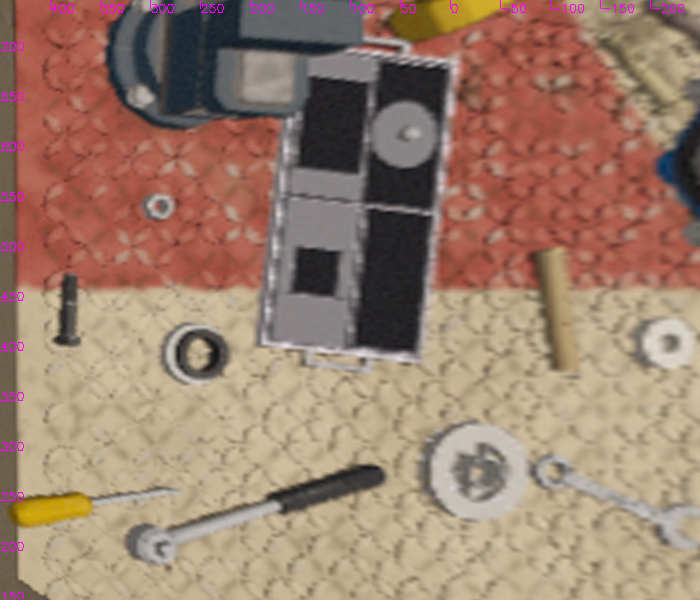

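View pics/o_scene.png

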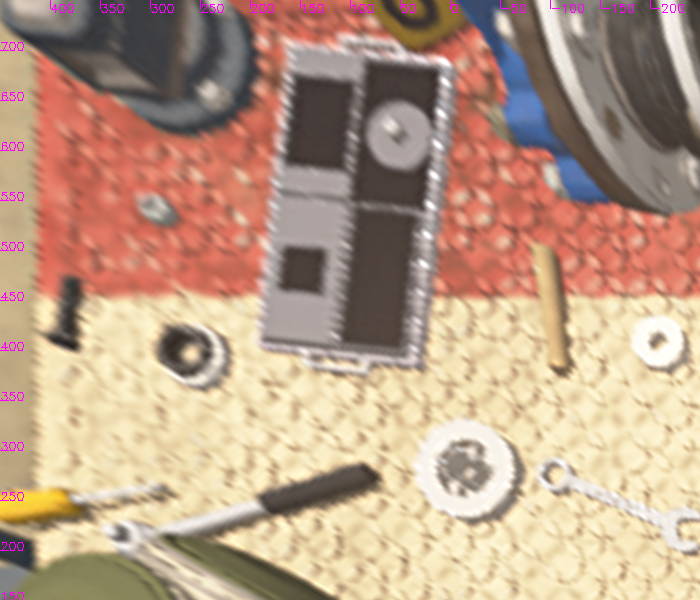

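```bash
cat >> h.py <<'E'
def pose():
    s=readout.sense(); q=np.array(s["ee_rot"]); M=R.from_quat(q[[1,2,3,0]]).as_matrix()
    return np.array(s["eef_pos"]),M,s
def yaw():
    p,M,s=pose(); return np.arctan2(M[1,1],M[0,1])
def plan(x,y,z,yw=None,step=40,p0=None,y0=None):
    """rows (cm,deg) from current pose to TCP x,y,z with tool-y at world angle yw"""
    p,M,s=pose(); a=np.arctan2(M[1,1],M[0,1])
    if p0 is not None: p=np.array(p0,float)
    if y0 is not None: a=y0
    if yw is None: yw=a
    dy=(yw-a+np.pi)%(2*np.pi)-np.pi
    d=np.array([x,y,z],float)-p
    n=max(int(np.ceil(np.linalg.norm(d)/step)),int(np.ceil(abs(np.degrees(dy))/8)),1)
    rows=[]
    for i in range(n):
        t=a+dy*i/n; ty=np.array([np.cos(t),np.sin(t),0]);tz=np.array([0,0,-1.]);tx=np.cross(ty,tz)
        v=d/n/10
        rows.append([round(float(v@tx),2),round(float(v@ty),2),round(float(v@tz),2),round(-np.degrees(dy)/n,2)])
    for i in range(0,n,8): print(rows[i:i+8])
    return rows
E
python3 - <<'E'
from h import *
p,M,s=pose();print(p,M.round(4),yaw())
s=np.load("side.npy",allow_pickle=True).item();c=np.load("scene.npy",allow_pickle=True).item()
w=capture("wrist");f,Mw,e=cam(w);print("axis",Mw[:,2], M.T@Mw[:,2], M.T@(e-p))
# vise triangulation later; zoom of scene vise and side vise
a=cv2.resize(s["img"][200:340,180:300,::-1],None,fx=3,fy=3);b=cv2.resize(c["img"][90:230,230:350,::-1],None,fx=3,fy=3)
cv2.imwrite("pics/z.png",np.hstack([a,b]))
cv2.imwrite("pics/o2.png",ortho(s,280,420,-370,-150,6,3.0))
plan(380,360,260,np.pi/2)
E
```

```text
[179.91515228 493.21340047 303.89545465] [[-9.394e-01  3.427e-01 -0.000e+00]
 [ 3.427e-01  9.394e-01  0.000e+00]
 [ 1.000e-04 -0.000e+00 -1.000e+00]] 1.2210204952581476
axis [ 0.26820959 -0.09902533 -0.95825759] [-0.28595428 -0.00111625  0.95824261] [ 72.76077407  -0.57553922 -69.92241385]
[[-3.34, -0.81, 0.63, np.float64(-2.86)], [-3.29, -0.97, 0.63, np.float64(-2.86)], [-3.24, -1.14, 0.63, np.float64(-2.86)], [-3.18, -1.3, 0.63, np.float64(-2.86)], [-3.11, -1.45, 0.63, np.float64(-2.86)], [-3.03, -1.61, 0.63, np.float64(-2.86)], [-2.95, -1.76, 0.63, np.float64(-2.86)]]
```

View pics/z.png

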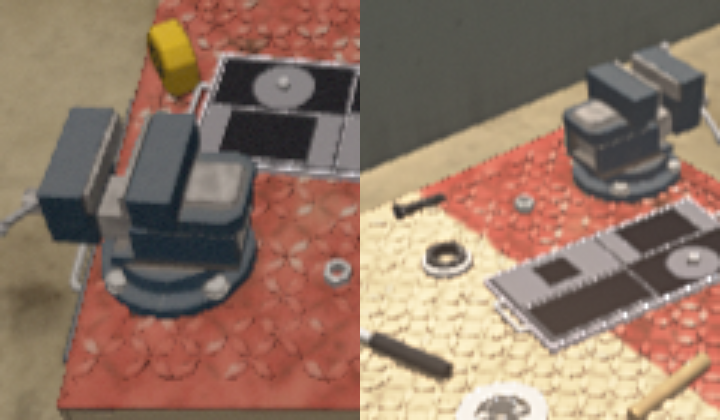

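View pics/o2.png

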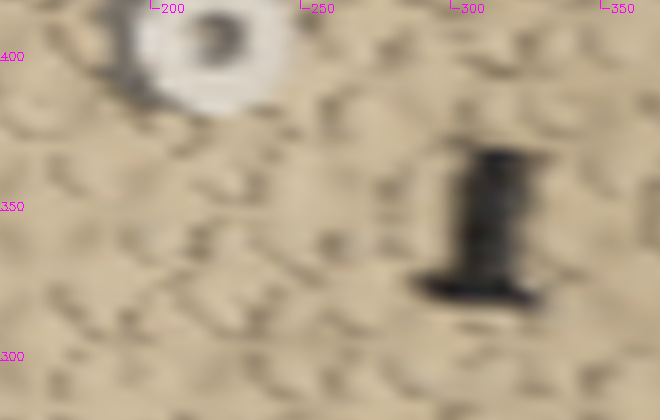

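Run:
```python
from h import *
s=np.load("side.npy",allow_pickle=True).item();c=np.load("scene.npy",allow_pickle=True).item()
def tri(ps,pc):
    A=[];b=[]
    for cc,(u,v) in ((s,ps),(c,pc)):
        f,M,e=cam(cc);d=M@np.array([(u-cc["cx"])/f,(v-cc["cy"])/f,1]);d/=np.linalg.norm(d);P=np.eye(3)-np.outer(d,d);A.append(P);b.append(P@e)
    X,*_=np.linalg.lstsq(np.vstack(A),np.hstack(b),rcond=None);print(X.round(0),[np.round(w2pix(k,X),0) for k in (s,c)])
Z=lambda a,b,ou,ov:(ou+a/3,ov+b/3)
for sc in [(603,95),(585,68),(660,92),(620,62)]:
    tri(Z(197,118,180,200),Z(sc[0]-360,sc[1],230,90))
# post top
tri(Z(284,82,180,200),Z(694-360,257,230,90))
```

```text
[653. 244. 151.] [array([249., 242.]), array([314., 120.])]
[647. 271. 179.] [array([249., 242.]), array([307., 111.])]
[684. 207. 138.] [array([240., 235.]), array([326., 124.])]
[666. 251. 175.] [array([243., 237.]), array([315., 112.])]
[614.  47.  15.] [array([274., 227.]), array([341., 176.])]
```

>>> apply_moves:
  targets:
    - [-3.3,-0.8,0.6,-2.9]
    - [-3.3,-1.0,0.6,-2.9]
    - [-3.2,-1.1,0.6,-2.9]
    - [-3.2,-1.3,0.6,-2.9]
    - [-3.1,-1.4,0.6,-2.9]
    - [-3.0,-1.6,0.6,-2.9]
    - [-3.0,-1.8,0.6,-2.6]
    - [0,0,0,0]
  grip: 4.0
  force: 40

```text
time_s: 2.1
eef_pos: [382.4, 358.9, 261.0]
ee_rot: [-0.0, 0.002, 1.0, -0.001]
force: [-0.2, 0.2, -0.8]
grip_width: 0.465
```

Run:
```python
from h import *
p,M,s=pose();print(p,yaw(),s["time_s"],s["grip_width"],ctrl.grip_depth)
w=capture("wrist");np.save("w1.npy",w,allow_pickle=True)
cv2.imwrite("pics/w1.png",w["img"][:,:,::-1])
cv2.imwrite("pics/ow1.png",ortho(w,350,650,50,450,6,2.0,True))
```

```text
[382.43921812 358.92472422 261.02853571] 1.5671537431424785 2.1 0.46454205923060643 53.900000000000006
```

View pics/w1.png

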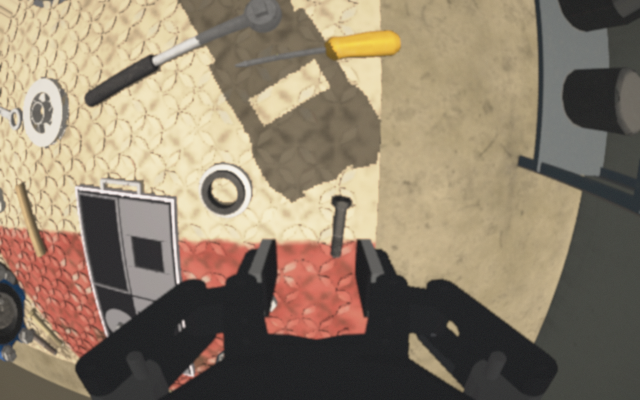

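View pics/ow1.png

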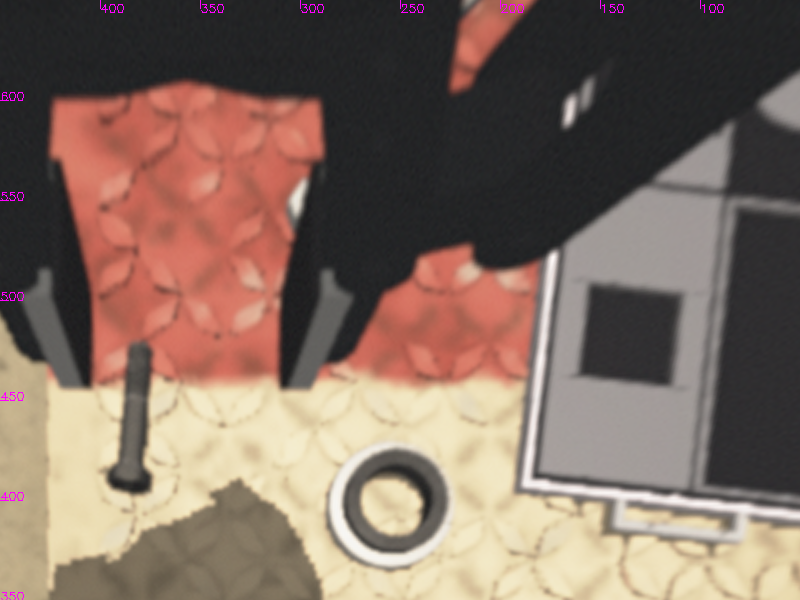

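Run:
```python
from h import *
plan(442,382.5,110,1.51)
plan(442,382.5,76,1.51,p0=(442,382.5,110),y0=1.51)
```

```text
[[-1.22, 0.45, 3.03, np.float64(0.65)], [-1.21, 0.47, 3.03, np.float64(0.65)], [-1.21, 0.48, 3.03, np.float64(0.65)], [-1.2, 0.5, 3.03, np.float64(0.65)], [-1.2, 0.51, 3.03, np.float64(0.65)]]
[[0.0, 0.0, 3.4, np.float64(-0.0)]]
```

>>> apply_moves:
  targets:
    - [-1.2,0.5,3.0,0.7]
    - [-1.2,0.5,3.0,0.7]
    - [-1.2,0.5,3.0,0.7]
    - [-1.2,0.5,3.0,0.6]
    - [-1.2,0.5,3.0,0.6]
    - [0,0,0,0]
    - [0,0,0,0]
  grip: 3.0

```text
time_s: 2.85
eef_pos: [439.9, 385.0, 112.6]
ee_rot: [-0.0, 0.029, 1.0, 0.0]
force: [-0.4, 0.5, 0.3]
grip_width: 0.35
```

Run:
```python
from h import *
p,M,s=pose();print(p,yaw(),s["time_s"],s["grip_width"])
w=capture("wrist")
cv2.imwrite("pics/w2.png",w["img"][:,:,::-1])
plan(442,382.5,76,1.51)
```

```text
[439.92462101 385.00169833 112.55669859] 1.5132053138891932 2.85 0.3502936022044943
[[-0.2, -0.25, 3.74, np.float64(0.19)]]
```

View pics/w2.png

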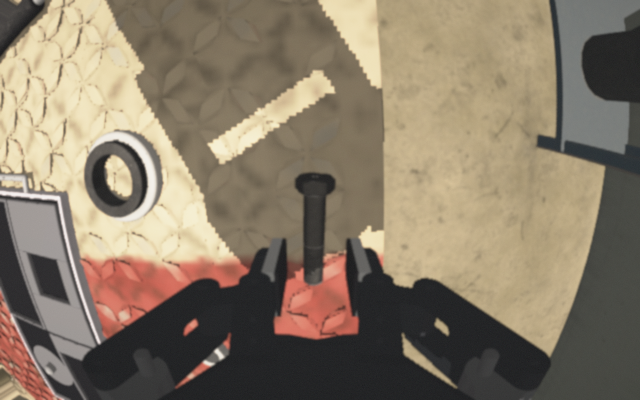

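>>> apply_moves:
  targets:
    - [-0.1,-0.1,1.2,0]
    - [-0.1,-0.1,1.3,0]
    - [0,-0.1,1.1,0]
    - [0,0,0,0]

```text
time_s: 3.3
eef_pos: [441.6, 380.7, 74.0]
ee_rot: [-0.001, 0.029, 1.0, -0.001]
force: [-0.1, -0.4, 0.6]
grip_width: 0.351
```

>>> apply_moves:
  targets:
    - [0,0,0,0]
    - [0,0,0,0]
    - [0,0,0,0]
    - [0,0,0,0]
  grip: 0.6
  force: 50

```text
time_s: 3.7
eef_pos: [442.5, 381.4, 76.2]
ee_rot: [0.0, 0.029, 1.0, 0.0]
force: [-0.1, -0.2, 0.1]
grip_width: 0.13
```

Run:
```python
from h import *
p,M,s=pose();print(p,yaw(),s["time_s"],s["grip_width"]*85)
w=capture("wrist")
cv2.imwrite("pics/w3.png",w["img"][:,:,::-1])
```

```text
[442.47566895 381.4122945   76.1625844 ] 1.512595828686019 3.7 11.037210475869228
```

View pics/w3.png

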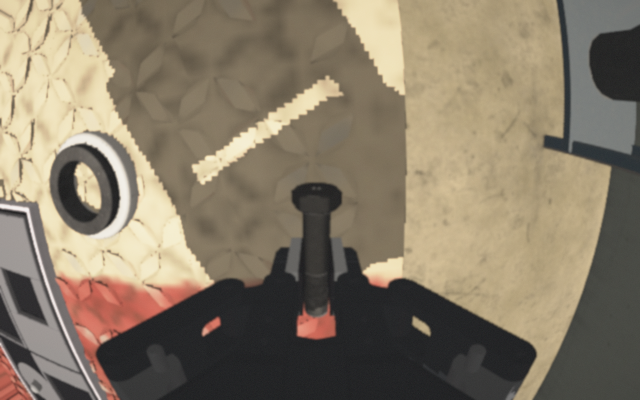

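>>> apply_moves:
  targets:
    - [0,0,0,0]
    - [0,0,0,0]
    - [0,0,-1,0]
    - [0,0,-2,0]
    - [0,0,-3,0]
    - [0,0,-3,0]
    - [0,0,0,0]
    - [0,0,0,0]

```text
time_s: 4.55
eef_pos: [442.3, 381.3, 166.5]
ee_rot: [0.0, 0.029, 1.0, 0.0]
force: [-0.8, -0.5, -1.5]
grip_width: 0.133
```

Run:
```python
from h import *
p,M,s=pose();print(p,yaw(),s["time_s"],s["grip_width"]*85,s["force"])
w=capture("wrist")
cv2.imwrite("pics/w4.png",w["img"][:,:,::-1])
```

```text
[442.33729442 381.31557181 166.50208097] 1.5125024529260935 4.55 11.305042454535988 [-0.75431922 -0.51406843 -1.46625765]
```

View pics/w4.png

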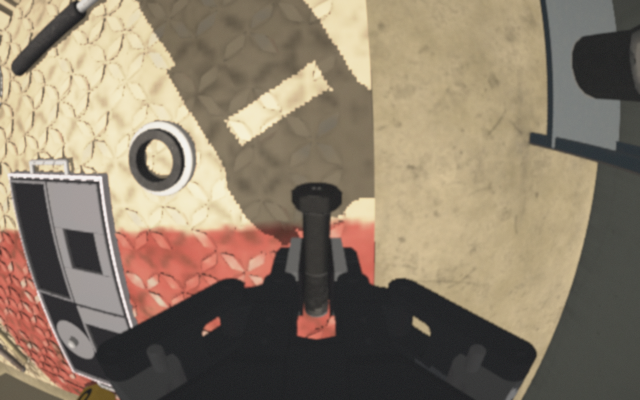

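Run:
```python
from h import *
plan(540,110,240,1.449)
```

```text
[[-1.42, -3.31, -0.93, np.float64(0.45)], [-1.45, -3.3, -0.93, np.float64(0.45)], [-1.47, -3.29, -0.93, np.float64(0.45)], [-1.5, -3.28, -0.93, np.float64(0.45)], [-1.52, -3.27, -0.93, np.float64(0.45)], [-1.55, -3.25, -0.93, np.float64(0.45)], [-1.58, -3.24, -0.93, np.float64(0.45)], [-1.6, -3.23, -0.93, np.float64(0.45)]]
```

>>> apply_moves:
  targets:
    - [-1.4,-3.3,-0.9,0.5]
    - [-1.4,-3.3,-0.9,0.5]
    - [-1.5,-3.3,-0.9,0.5]
    - [-1.5,-3.3,-0.9,0.5]
    - [-1.5,-3.3,-0.9,0.4]
    - [-1.6,-3.2,-0.9,0.4]
    - [-1.6,-3.2,-1,0.4]
    - [-1.6,-3.2,-1,0.4]

```text
time_s: 5.4
eef_pos: [540.1, 109.2, 239.1]
ee_rot: [-0.001, 0.061, 0.998, -0.0]
force: [1.2, 0.4, -1.3]
grip_width: 0.133
```

>>> apply_moves:
  targets:
    - [0,0,0,0]
    - [0,0,0,0]

```text
time_s: 5.6
eef_pos: [539.9, 110.4, 238.8]
ee_rot: [-0.001, 0.061, 0.998, 0.0]
force: [0.1, -0.7, -1.6]
grip_width: 0.127
```

Run:
```python
from h import *
p,M,s=pose();print(p,yaw(),s["time_s"],s["grip_width"]*85,s["force"])
w=capture("wrist");np.save("w5.npy",w,allow_pickle=True)
cv2.imwrite("pics/w5.png",w["img"][:,:,::-1])
cv2.imwrite("pics/ow5.png",ortho(w,390,690,-50,250,9,2.0,True))
```

```text
[539.85810885 110.40538653 238.82778886] 1.4483755418480408 5.6 10.776808624622072 [ 0.08823647 -0.71210706 -1.60081491]
```

View pics/w5.png

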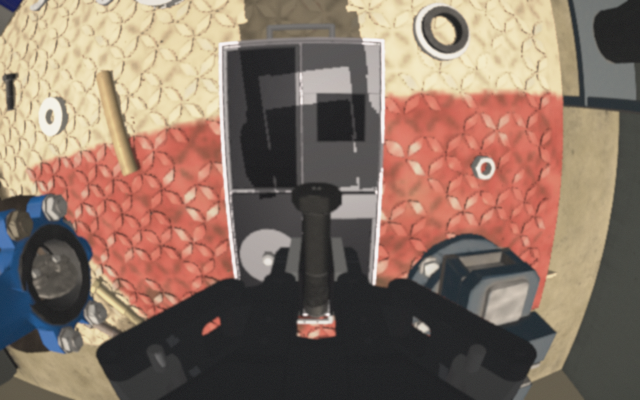

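View pics/ow5.png

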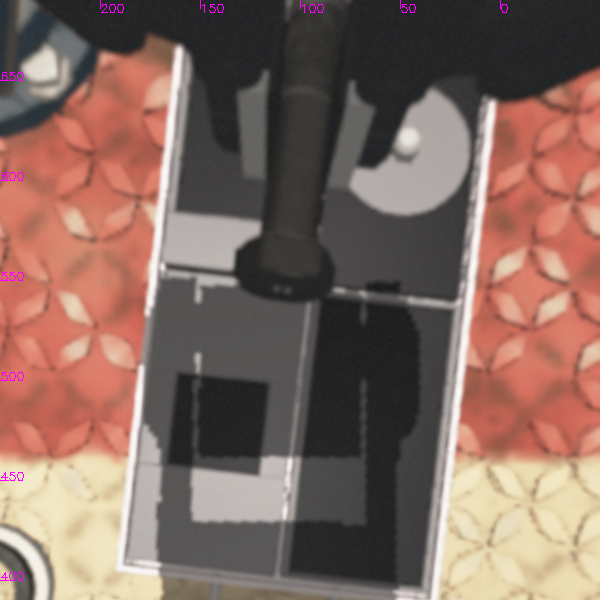

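Run:
```python
from h import *
plan(624,119,140,1.45)
plan(624,119,86,1.45,p0=(624,119,140),y0=1.45)
```

```text
[[-2.07, 0.45, 2.47, np.float64(-0.0)], [-2.07, 0.45, 2.47, np.float64(-0.0)], [-2.07, 0.45, 2.47, np.float64(-0.0)], [-2.07, 0.45, 2.47, np.float64(-0.0)]]
[[0.0, 0.0, 2.7, np.float64(-0.0)], [0.0, 0.0, 2.7, np.float64(-0.0)]]
```

>>> apply_moves:
  targets:
    - [-2.1,0.5,2.5,0]
    - [-2.1,0.4,2.5,0]
    - [-2.1,0.5,2.5,0]
    - [-2.0,0.4,2.4,0]
    - [0,0,1.5,0]
    - [0,0,1.5,0]
    - [0,0,1,0]
    - [0,0,0,0]

```text
time_s: 6.45
eef_pos: [623.7, 118.8, 99.9]
ee_rot: [-0.001, 0.06, 0.998, -0.0]
force: [0.9, 0.3, -0.1]
grip_width: 0.134
```

Run:
```python
from h import *
p,M,s=pose();print(p,yaw(),s["time_s"],s["grip_width"]*85,s["force"])
w=capture("wrist");np.save("w6.npy",w,allow_pickle=True)
cv2.imwrite("pics/w6.png",w["img"][:,:,::-1])
plan(624,119,86,1.45)
```

```text
[623.66346157 118.84822744  99.85419769] 1.450067823183929 6.45 11.427871562380341 [ 0.94056163  0.31806697 -0.07152403]
[[0.03, 0.02, 1.5, np.float64(-0.01)]]
```

View pics/w6.png

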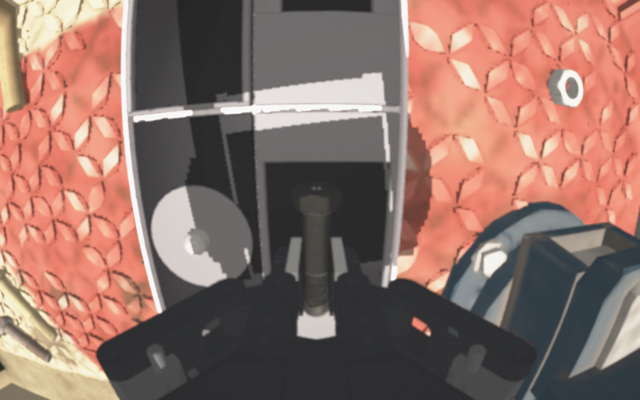

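>>> apply_moves:
  targets:
    - [0,0,0.7,0]
    - [0,0,0.5,0]
    - [0,0,0.2,0]
    - [0,0,0,0]
    - [0,0,0,0]

```text
time_s: 7.0
eef_pos: [624.8, 118.5, 87.1]
ee_rot: [0.0, 0.061, 0.998, 0.0]
force: [-0.7, -0.2, -1.2]
grip_width: 0.132
```

Run:
```python
from h import *
p,M,s=pose();print(p,yaw(),s["time_s"],s["grip_width"]*85,s["force"])
```

```text
[624.79779972 118.4992129   87.07064226] 1.4495687836700677 7.0 11.227276700922562 [-0.65262876 -0.15182526 -1.21504206]
```

Lower 1 mm, open moderately, then rise.

>>> apply_moves:
  targets:
    - [0,0,0.1,0]
    - [0,0,0,0]

```text
time_s: 7.2
eef_pos: [624.7, 118.5, 85.9]
ee_rot: [0.0, 0.061, 0.998, -0.0]
force: [-0.1, -0.5, -1.3]
grip_width: 0.135
```

>>> apply_moves:
  targets:
    - [0,0,0,0]
    - [0,0,0,0]
    - [0,0,0,0]
    - [0,0,-1.5,0]
    - [0,0,-3,0]
    - [0.5,0,-3,0]
    - [1,0,-3,0]
    - [0,0,0,0]
  grip: 3.2

```text
time_s: 8.0
eef_pos: [610.6, 120.6, 196.6]
ee_rot: [0.004, 0.06, 0.998, 0.0]
force: [0.1, -0.9, 0.1]
grip_width: 0.378
```

Run:
```python
from h import *
p,M,s=pose();print(p,yaw(),s["time_s"],s["grip_width"]*85,s["force"])
w=capture("wrist");np.save("w7.npy",w,allow_pickle=True)
cv2.imwrite("pics/w7.png",w["img"][:,:,::-1])
```

```text
[610.59031083 120.6376643  196.58802073] 1.4500773100850104 8.0 32.131553855817096 [ 0.12940892 -0.87311009  0.09871062]
```

View pics/w7.png

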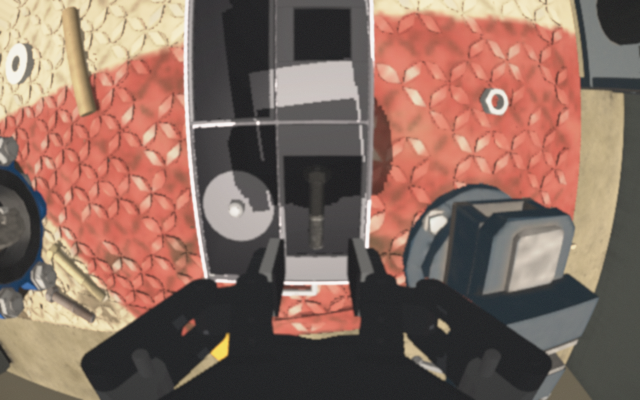

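Run:
```python
from h import *
w=np.load("w7.npy",allow_pickle=True).item();print(pix2w(w,495,101,8,True))
w=np.load("w5.npy",allow_pickle=True).item();print(pix2w(w,484,168,8,True))
plan(525,300,170,np.pi/2)
```

```text
[543.80892726 294.07234966   8.        ]
[544.74737474 294.36430459   8.        ]
[[1.77, 2.8, 0.4, np.float64(-1.15)], [1.71, 2.83, 0.4, np.float64(-1.15)], [1.66, 2.87, 0.4, np.float64(-1.15)], [1.6, 2.9, 0.4, np.float64(-1.15)], [1.54, 2.93, 0.4, np.float64(-1.15)], [1.48, 2.96, 0.4, np.float64(-1.15)]]
```

>>> apply_moves:
  targets:
    - [4,0,0,-1]
    - [4,1.5,0,-1]
    - [1.2,3.5,0.4,-1]
    - [0.4,3.5,0.4,-1]
    - [0.2,3.5,0.4,-1]
    - [0.0,3.0,0.5,-1]
    - [0,2.2,0.7,-0.9]
    - [0,0,0,0]

```text
time_s: 8.85
eef_pos: [521.6, 304.3, 165.2]
ee_rot: [-0.001, -0.001, 1.0, -0.0]
force: [0.2, -0.2, -0.6]
grip_width: 0.377
```

Run:
```python
from h import *
p,M,s=pose();print(p,yaw(),s["time_s"],s["grip_width"]*85)
w=capture("wrist");np.save("w8.npy",w,allow_pickle=True)
cv2.imwrite("pics/w8.png",w["img"][:,:,::-1])
cv2.imwrite("pics/ow8.png",ortho(w,510,580,250,350,13,6.0,True))
```

```text
[521.61384997 304.30662555 165.23785015] 1.5730876046496065 8.85 32.01366156164432
```

View pics/w8.png

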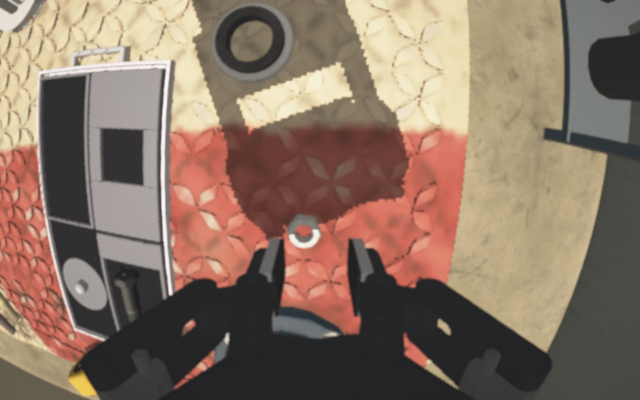

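View pics/ow8.png

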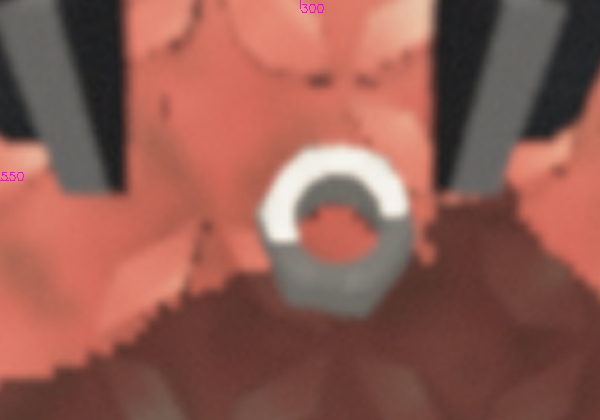

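Run:
```python
from h import *
w=np.load("w8.npy",allow_pickle=True).item()
a=cv2.resize(w["img"][205:260,275:335,::-1],None,fx=10,fy=10,interpolation=cv2.INTER_CUBIC)
def draw(a,X,Y,ang,col):
    for z in (0,13):
        P=[w2pix(w,[X+13.86*np.cos(ang+np.pi/6+k*np.pi/3),Y+13.86*np.sin(ang+np.pi/6+k*np.pi/3),z],True) for k in range(6)]
        P=[(int((u-275+.5)*10),int((v-205+.5)*10)) for u,v in P]
        cv2.polylines(a,[np.array(P)],True,col,1)
b=a.copy();draw(b,543.7,293.7,-0.17,(255,0,0))
cv2.imwrite("pics/nz.png",b)
```

```text
(no output)
```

View pics/nz.png

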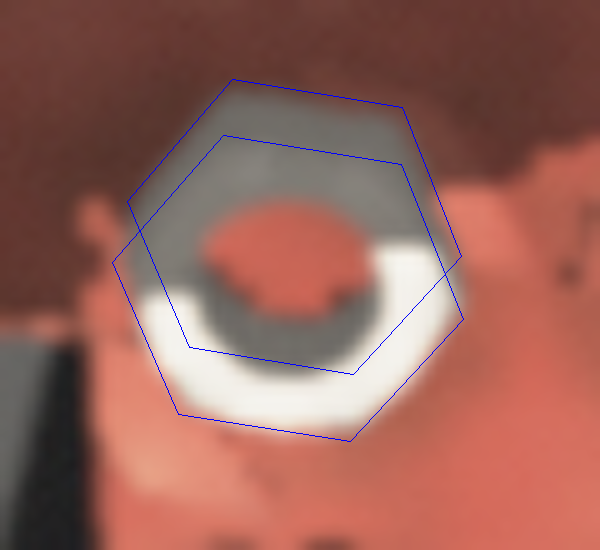

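Run:
```python
from h import *
w=np.load("w8.npy",allow_pickle=True).item()
p=np.array([521.6,304.3,165.2]);M=None
_,M,_=pose()
# use camera pose in tool coords from initial (72.8,-.6,-69.9), axis (-.286,0,.958)
f=cam(w)[0]
for xx in (-11,0,11):
  for z in (55,60,65,70,75):
    for y in (16,):
        print(xx,y,z,np.round(w2pix(w,p+M@np.array([xx,y,z]),True),1),np.round(w2pix(w,p+M@np.array([xx,-y,z]),True),1))
a=cv2.resize(w["img"][220:360,230:400,::-1],None,fx=4.5,fy=4.5,interpolation=cv2.INTER_CUBIC)
cv2.imwrite("pics/fz.png",a)
```

```text
-11 16 55 [350.4 291. ] [283.9 290.9]
-11 16 60 [349.5 285.4] [284.8 285.4]
-11 16 65 [348.5 280.2] [285.7 280.1]
-11 16 70 [347.7 275.2] [286.5 275.2]
-11 16 75 [346.8 270.5] [287.3 270.4]
0 16 55 [351.6 271.5] [282.8 271.4]
0 16 60 [350.6 266.3] [283.8 266.2]
0 16 65 [349.6 261.4] [284.7 261.3]
0 16 70 [348.6 256.7] [285.6 256.7]
0 16 75 [347.7 252.3] [286.5 252.3]
11 16 55 [352.8 250.4] [281.7 250.4]
11 16 60 [351.6 245.7] [282.8 245.6]
11 16 65 [350.5 241.2] [283.9 241.2]
11 16 70 [349.5 237. ] [284.8 237. ]
11 16 75 [348.5 233.1] [285.8 233. ]
```

View pics/fz.png

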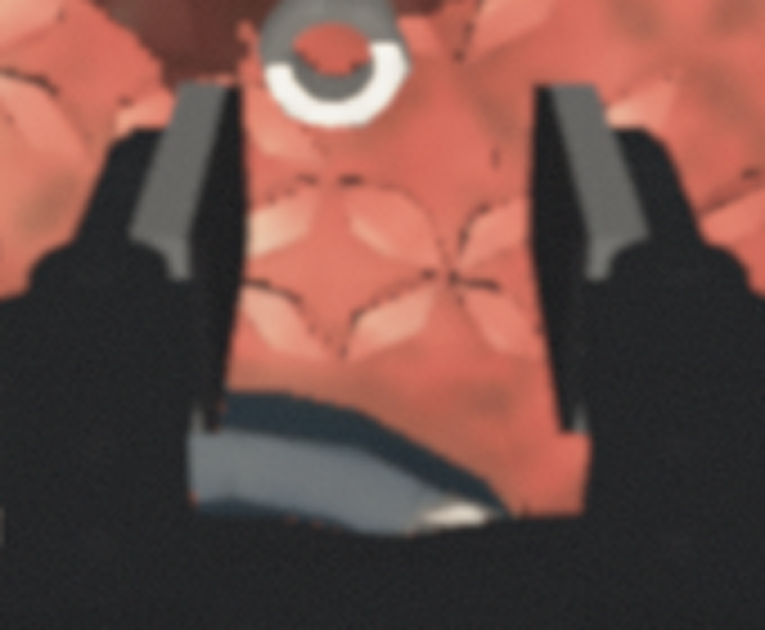

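Run:
```python
from h import *
print(pose()[0])
plan(543.5,293.3,115,1.924)
```

```text
[521.99001063 302.94788299 165.79830803]
[[-0.72, -0.32, 1.69, np.float64(-6.73)], [-0.67, -0.4, 1.69, np.float64(-6.73)], [-0.62, -0.48, 1.69, np.float64(-6.73)]]
```

>>> apply_moves:
  targets:
    - [-0.7,-0.3,1.7,-6.7]
    - [-0.7,-0.4,1.7,-6.7]
    - [-0.6,-0.5,1.7,-6.7]
    - [0,0,0,0]
    - [0,0,0,0]
  grip: 3.6

```text
time_s: 9.4
eef_pos: [544.1, 292.0, 116.3]
ee_rot: [-0.0, -0.172, 0.985, -0.0]
force: [0.1, 0.4, 0.3]
grip_width: 0.422
```

Run:
```python
from h import *
p,M,s=pose();print(p,yaw(),s["time_s"],s["grip_width"]*85)
w=capture("wrist")
cv2.imwrite("pics/w9.png",w["img"][160:360,200:440,::-1].repeat(3,0).repeat(3,1))
plan(543.5,293.3,77,1.924)
```

```text
[544.05230464 291.9965314  116.31291173] 1.9166078660643833 9.4 35.86973275865844
[[0.03, 0.11, 3.99, np.float64(-0.38)]]
```

View pics/w9.png

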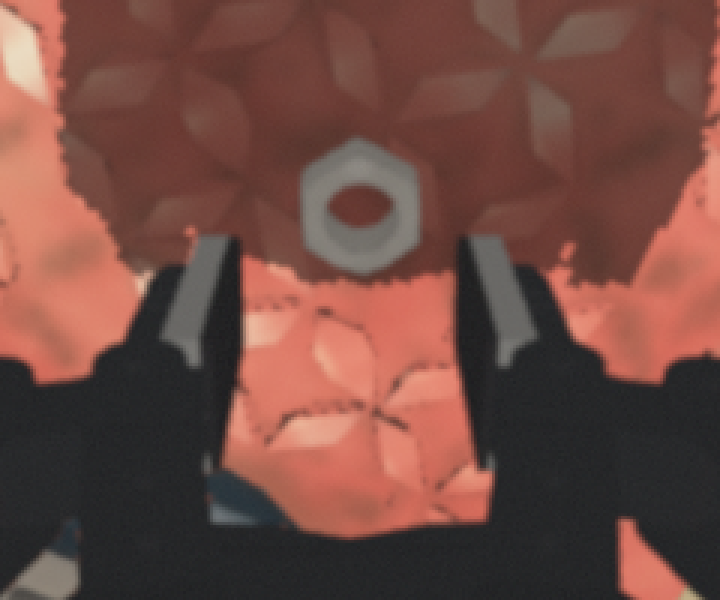

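>>> apply_moves:
  targets:
    - [0,0.1,1.5,0]
    - [0,0.1,1.5,0]
    - [0,0,0.9,0]
    - [0,0,0,0]
    - [0,0,0,0]

```text
time_s: 9.95
eef_pos: [543.3, 294.6, 76.7]
ee_rot: [-0.0, -0.174, 0.985, -0.0]
force: [-0.6, -1.1, -0.6]
grip_width: 0.423
```

Run:
```python
from h import *
p,M,s=pose();print(p,yaw(),s["time_s"],s["grip_width"]*85)
w=capture("wrist")
cv2.imwrite("pics/w10.png",w["img"][160:360,200:440,::-1].repeat(3,0).repeat(3,1))
```

```text
[543.25400258 294.62840319  76.72481079] 1.9207613189702148 9.95 35.97206550173391
```

View pics/w10.png

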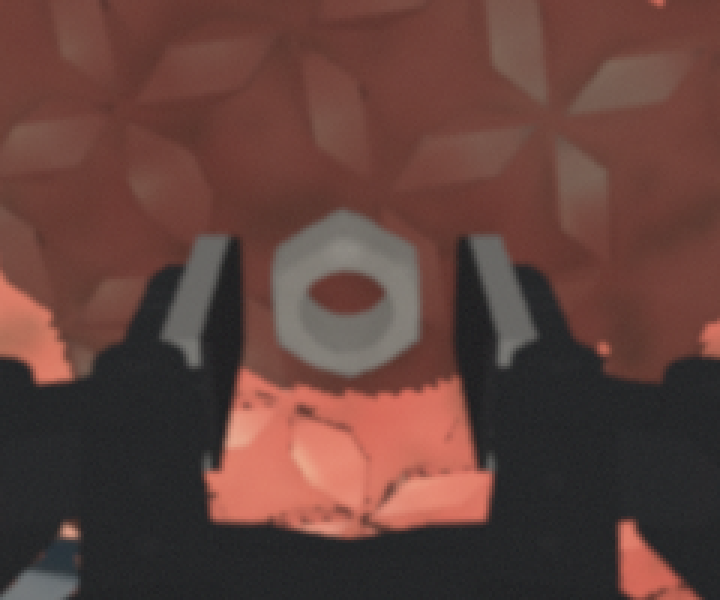

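>>> apply_moves:
  targets:
    - [0,0,0,0]
    - [0,0,0,0]
    - [0,0,0,0]
    - [0,0,0,0]
    - [0,0,0,0]
  grip: 1.6
  force: 50

```text
time_s: 10.5
eef_pos: [543.6, 294.7, 77.7]
ee_rot: [0.001, -0.174, 0.985, 0.0]
force: [-0.3, 0.2, 5.1]
grip_width: 0.253
```

>>> apply_moves:
  targets:
    - [0,0,-1,0]
    - [0,0,-2,0]
    - [0,0,-3,0]
    - [0,0,-3,0]
    - [0,0,0,0]
    - [0,0,0,0]

```text
time_s: 11.1
eef_pos: [543.1, 294.6, 167.3]
ee_rot: [0.0, -0.174, 0.985, 0.0]
force: [-0.6, 0.2, -1.1]
grip_width: 0.252
```

Run:
```python
from h import *
p,M,s=pose();print(p,yaw(),s["time_s"],s["grip_width"]*85)
w=capture("wrist")
cv2.imwrite("pics/w11.png",w["img"][160:360,200:440,::-1].repeat(3,0).repeat(3,1))
plan(480,140,165,1.45)
```

```text
[543.14239882 294.55403088 167.29389647] 1.9208526865180844 11.1 21.432723468179763
[[2.24, -2.47, 0.03, np.float64(5.4)], [2.0, -2.67, 0.03, np.float64(5.4)], [1.74, -2.85, 0.03, np.float64(5.4)], [1.46, -3.0, 0.03, np.float64(5.4)], [1.17, -3.12, 0.03, np.float64(5.4)]]
```

View pics/w11.png

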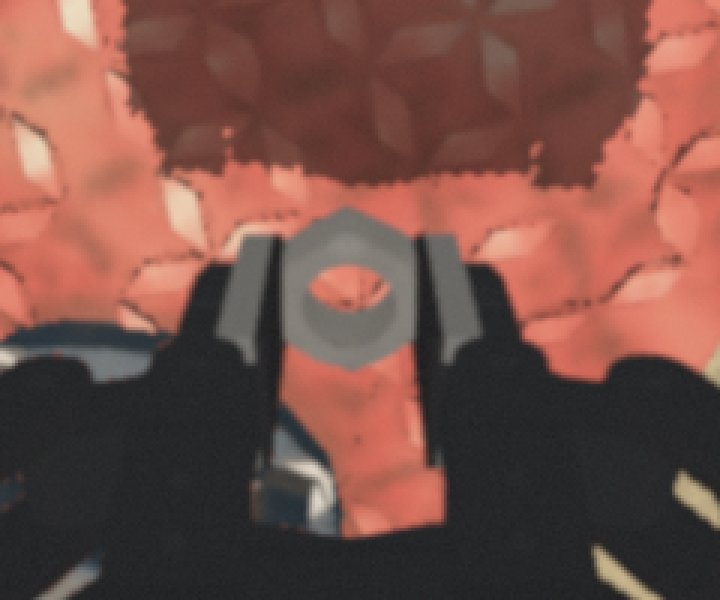

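>>> apply_moves:
  targets:
    - [2.2,-2.5,0,5.4]
    - [2.0,-2.7,0,5.4]
    - [1.7,-2.8,0,5.4]
    - [1.5,-3.0,0.3,5.4]
    - [1.2,-3.1,1.5,5.4]
    - [0,0,2,0]
    - [0,0,0,0]
    - [0,0,0,0]

```text
time_s: 11.95
eef_pos: [480.5, 140.6, 128.6]
ee_rot: [-0.001, 0.06, 0.998, -0.0]
force: [0.9, 0.6, 0.5]
grip_width: 0.257
```

Run:
```python
from h import *
p,M,s=pose();print(p,yaw(),s["time_s"],s["grip_width"]*85)
w=capture("wrist");np.save("w12.npy",w,allow_pickle=True)
im=w["img"].copy()
# predicted pocket edges floor/top
C=np.array([547.5,94]);xh=np.array([.9928,-.1197]);yh=np.array([.1197,.9928])
o=C-73*xh+37.7*yh
for z,col in((9,(255,0,0)),(15,(0,255,0))):
    P=[w2pix(w,[*(o+a*23*xh+b*23*yh),z],True) for a,b in((1,1),(1,-1),(-1,-1),(-1,1))]
    cv2.polylines(im,[np.int32(np.round(np.array(P)*16))],True,col,1,shift=4)
cv2.imwrite("pics/w12.png",im[160:360,200:440,::-1].repeat(3,0).repeat(3,1))
```

```text
[480.51314931 140.62170103 128.63232554] 1.4501392589574862 11.95 21.821103097856117
```

View pics/w12.png

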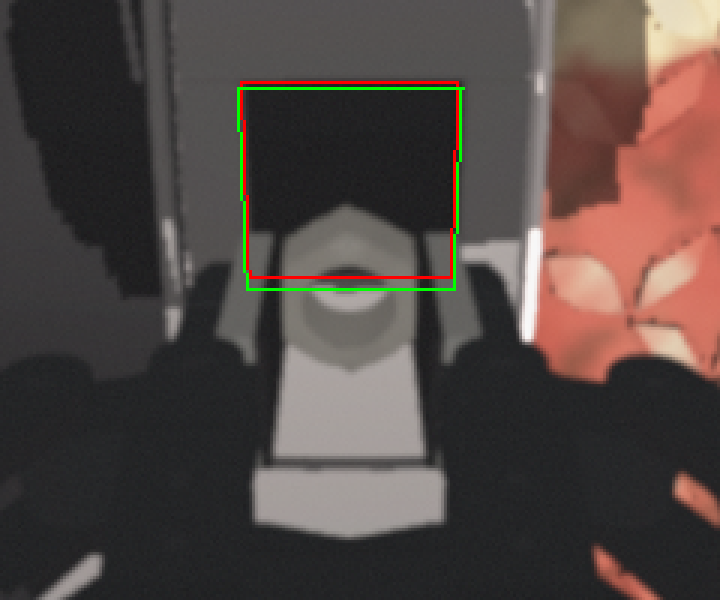

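>>> apply_moves:
  targets:
    - [0.1,0,1.6,0]
    - [0,0,1.4,0]
    - [0,0,0.7,0]
    - [0,0,0.4,0]
    - [0,0,0,0]
    - [0,0,0,0]

```text
time_s: 12.6
eef_pos: [479.9, 140.6, 88.4]
ee_rot: [0.0, 0.06, 0.998, 0.0]
force: [-0.1, 0.4, -0.4]
grip_width: 0.251
```

Run:
```python
from h import *
p,M,s=pose();print(p,yaw(),s["time_s"],s["grip_width"]*85,s["force"])
```

```text
[479.90694742 140.63674224  88.43590016] 1.4498517844114749 12.6 21.375069006616275 [-0.06278773  0.43853291 -0.36643705]
```

>>> apply_moves:
  targets:
    - [0,0,0.1,0]
    - [0,0,0.1,0]
    - [0,0,0,0]
    - [0,0,0,0]

```text
time_s: 13.0
eef_pos: [479.8, 140.5, 86.6]
ee_rot: [0.0, 0.061, 0.998, 0.0]
force: [-2.1, 0.3, 6.3]
grip_width: 0.256
```

>>> apply_moves:
  targets:
    - [0,0,0,0]
    - [0,0,0,0]
    - [0,0,0,0]
    - [0,0,-2,0]
    - [0,0,-3,0]
    - [0,0,-3,0]
    - [0,0,0,0]
  grip: 4.0

```text
time_s: 13.7
eef_pos: [480.9, 140.5, 169.1]
ee_rot: [0.003, 0.06, 0.998, 0.0]
force: [1.1, -0.2, -0.5]
grip_width: 0.471
```

Run:
```python
from h import *
p,M,s=pose();print(p,yaw(),s["time_s"],s["grip_width"]*85)
w=capture("wrist");np.save("w13.npy",w,allow_pickle=True)
cv2.imwrite("pics/w13.png",w["img"][:,:,::-1])
plan(400,255,150,-.12+np.pi if 0 else -.12)
```

```text
[480.87389486 140.52905132 169.0538685 ] 1.449791001921648 13.7 40.013607419032994
[[0.78, 0.87, 0.14, np.float64(7.49)], [0.88, 0.76, 0.14, np.float64(7.49)], [0.98, 0.64, 0.14, np.float64(7.49)], [1.05, 0.5, 0.14, np.float64(7.49)], [1.11, 0.36, 0.14, np.float64(7.49)], [1.14, 0.21, 0.14, np.float64(7.49)], [1.16, 0.06, 0.14, np.float64(7.49)], [1.16, -0.09, 0.14, np.float64(7.49)]]
[[1.14, -0.24, 0.14, np.float64(7.49)], [1.1, -0.39, 0.14, np.float64(7.49)], [1.04, -0.53, 0.14, np.float64(7.49)], [0.96, -0.66, 0.14, np.float64(7.49)]]
```

View pics/w13.png

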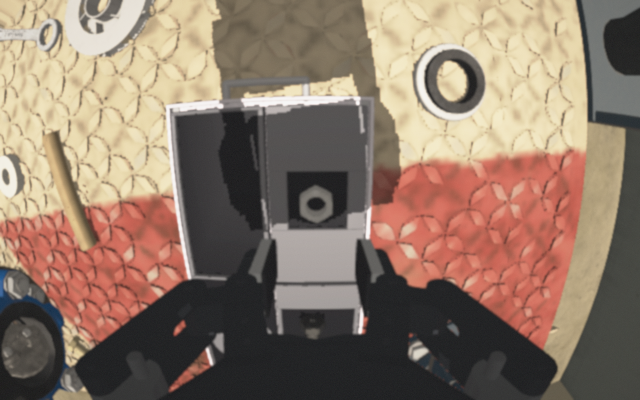

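>>> apply_moves:
  targets:
    - [0.8,0.9,0.1,7.5]
    - [0.9,0.8,0.1,7.5]
    - [1.0,0.6,0.1,7.5]
    - [1.1,0.5,0.1,7.5]
    - [1.1,0.4,0.1,7.5]
    - [1.1,0.2,0.1,7.5]
    - [1.2,0.1,0.1,7.5]
    - [1.2,-0.1,0.1,7.5]
  grip: 8.5

```text
time_s: 14.55
eef_pos: [424.7, 218.5, 156.6]
ee_rot: [-0.001, 0.554, 0.833, -0.001]
force: [0.3, 0.0, -0.0]
grip_width: 0.996
```

>>> apply_moves:
  targets:
    - [1.1,-0.2,0.2,7.5]
    - [1.1,-0.4,0.2,7.5]
    - [1.0,-0.5,0.2,7.5]
    - [1.0,-0.7,0.2,7.5]
    - [0,0,0,0]
    - [0,0,0,0]

```text
time_s: 15.15
eef_pos: [398.9, 256.0, 149.2]
ee_rot: [-0.0, 0.747, 0.665, -0.001]
force: [0.6, -0.4, 0.3]
grip_width: 0.996
```

Run:
```python
from h import *
p,M,s=pose();print(p,yaw(),s["time_s"],s["grip_width"]*85)
w=capture("wrist");np.save("w14.npy",w,allow_pickle=True)
im=w["img"].copy()
for z,r,col in((0,31,(255,0,0)),(12,31,(0,255,0))):
    P=[w2pix(w,[400+r*np.cos(t),255+r*np.sin(t),z],True) for t in np.linspace(0,6.28,60)]
    cv2.polylines(im,[np.int32(np.round(np.array(P)*16))],True,col,1,shift=4)
cv2.imwrite("pics/w14.png",im[:,:,::-1])
```

```text
[398.89168706 256.03115371 149.19355141] -0.11711667788708872 15.15 84.64116935089007
```

View pics/w14.png

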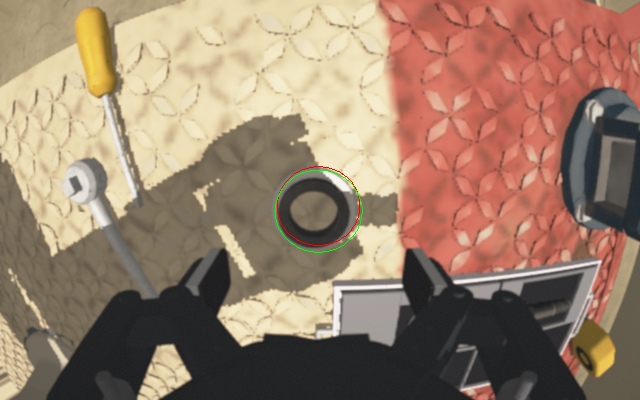

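Run:
```python
from h import *
w=np.load("w14.npy",allow_pickle=True).item()
a=cv2.resize(w["img"][155:265,265:375,::-1],None,fx=5,fy=5,interpolation=cv2.INTER_CUBIC)
a=np.clip(a.astype(float)*1.5,0,255).astype(np.uint8)
for z,r,col in((0,31,(0,0,255)),(12,31,(0,255,0))):
    P=np.array([w2pix(w,[400+r*np.cos(t),254.5+r*np.sin(t),z],True) for t in np.linspace(0,6.28,60)])
    P=(P-[265,155]+.5)*5
    cv2.polylines(a,[np.int32(P)],True,col,1)
cv2.imwrite("pics/w14z.png",a)
plan(400,255,67,-.12)
```

```text
[[-0.03, 0.03, 2.75, np.float64(0.04)], [-0.03, 0.03, 2.75, np.float64(0.04)], [-0.03, 0.03, 2.75, np.float64(0.04)]]
```

View pics/w14z.png

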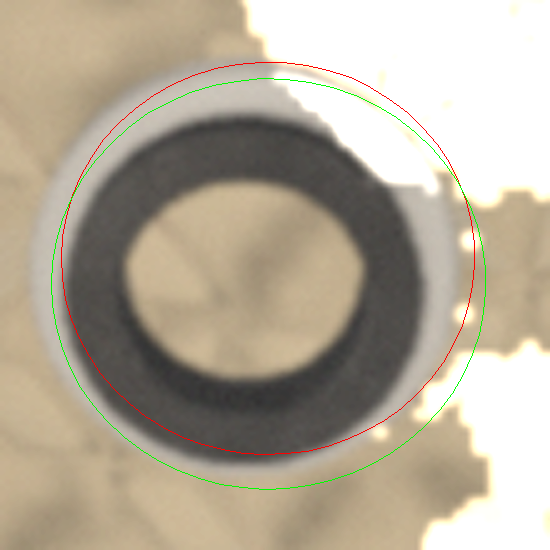

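Run:
```python
from h import *
plan(397.3,256,67,-.12)
print(pose()[0])
```

```text
[[-0.0, -0.06, 2.75, np.float64(0.04)], [-0.0, -0.06, 2.75, np.float64(0.04)], [-0.0, -0.06, 2.75, np.float64(0.04)]]
[399.1642756  255.89805476 149.42188378]
```

>>> apply_moves:
  targets:
    - [0,-0.1,2,0]
    - [0,-0.1,2,0]
    - [0,0,1.5,0]
    - [0,0,0,0]
    - [0,0,0,0]

```text
time_s: 15.7
eef_pos: [397.4, 256.3, 95.2]
ee_rot: [0.0, 0.748, 0.663, -0.0]
force: [-0.0, -0.1, 0.6]
grip_width: 0.995
```

Run:
```python
from h import *
p,M,s=pose();print(p,yaw(),s["time_s"],s["grip_width"]*85)
w=capture("wrist");np.save("w15.npy",w,allow_pickle=True)
cv2.imwrite("pics/w15.png",w["img"][:,:,::-1])
plan(397.3,256,67,-.12)
```

```text
[397.42820558 256.28638712  95.1661101 ] -0.12033802128899053 15.7 84.58718940393852
[[-0.04, -0.02, 2.85, np.float64(-0.03)]]
```

View pics/w15.png

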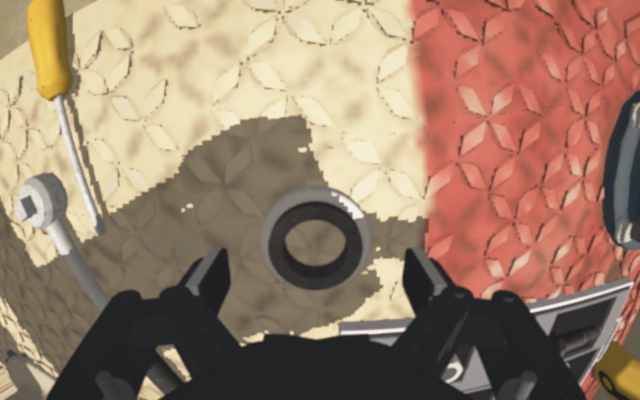

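>>> apply_moves:
  targets:
    - [0,0,1.2,0]
    - [0,0,1.1,0]
    - [0,0,0.5,0]
    - [0,0,0,0]

```text
time_s: 16.15
eef_pos: [396.7, 256.4, 66.0]
ee_rot: [-0.0, 0.749, 0.663, -0.001]
force: [0.1, -0.0, -0.2]
grip_width: 0.994
```

>>> apply_moves:
  targets:
    - [0,0,0,0]
    - [0,0,0,0]
    - [0,0,0,0]
    - [0,0,0,0]
    - [0,0,0,0]
  grip: 5.4
  force: 50

```text
time_s: 16.65
eef_pos: [397.2, 256.7, 67.8]
ee_rot: [0.0, 0.749, 0.663, 0.0]
force: [-3.5, 0.5, 9.2]
grip_width: 0.693
```

Run:
```python
from h import *
p,M,s=pose();print(p,yaw(),s["time_s"],s["grip_width"]*85,s["force"])
w=capture("wrist");np.save("w16.npy",w,allow_pickle=True)
cv2.imwrite("pics/w16.png",w["img"][:,:,::-1])
```

```text
[397.19428403 256.68755739  67.84912169] -0.12103174370434487 16.65 58.88198775496752 [-3.51534219  0.53121575  9.1952748 ]
```

View pics/w16.png

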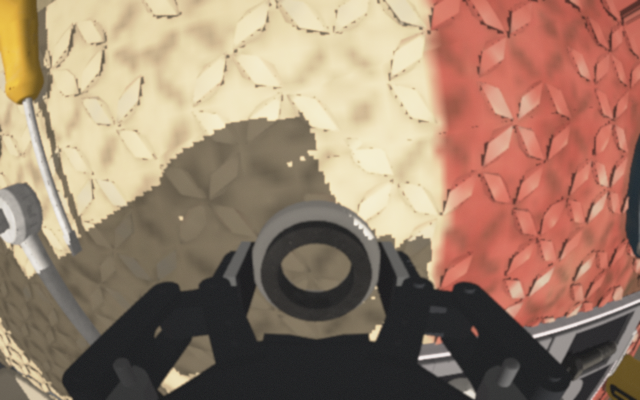

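>>> apply_moves:
  targets:
    - [0,0,-1,0]
    - [0,0,-2,0]
    - [0,0,-3,0]
    - [0,0,-3,0]
    - [0,0,-3,0]
    - [0,0,0,0]
    - [0,0,0,0]

```text
time_s: 17.4
eef_pos: [397.0, 256.5, 187.3]
ee_rot: [0.0, 0.749, 0.663, 0.0]
force: [0.6, 1.1, -1.6]
grip_width: 0.692
```

Run:
```python
from h import *
p,M,s=pose();print(p,yaw(),s["time_s"],s["grip_width"]*85,s["force"])
w=capture("wrist");np.save("w17.npy",w,allow_pickle=True)
o=(255,205);k=5
a=cv2.resize(w["img"][205:325,255:385,::-1],None,fx=k,fy=k,interpolation=cv2.INTER_CUBIC)
zb=p[2]-67.5
for z,r,col in((0,31,(0,0,255)),(12,31,(0,255,0)),(20,15.5,(255,0,0))):
    P=np.array([w2pix(w,[p[0]+r*np.cos(t),p[1]+r*np.sin(t),zb+z],True) for t in np.linspace(0,6.28,60)])
    cv2.polylines(a,[np.int32((P-o+.5)*k)],True,col,1)
cv2.imwrite("pics/w17.png",a)
plan(560,100,165,-.12)
```

```text
[396.98224865 256.52274487 187.28192008] -0.12111546192013777 17.4 58.81265112148389 [ 0.60123397  1.06841358 -1.56495149]
[[-2.26, 3.02, 0.36, np.float64(-0.01)], [-2.26, 3.02, 0.36, np.float64(-0.01)], [-2.26, 3.02, 0.36, np.float64(-0.01)], [-2.26, 3.02, 0.36, np.float64(-0.01)], [-2.26, 3.02, 0.36, np.float64(-0.01)], [-2.26, 3.01, 0.36, np.float64(-0.01)]]
```

View pics/w17.png

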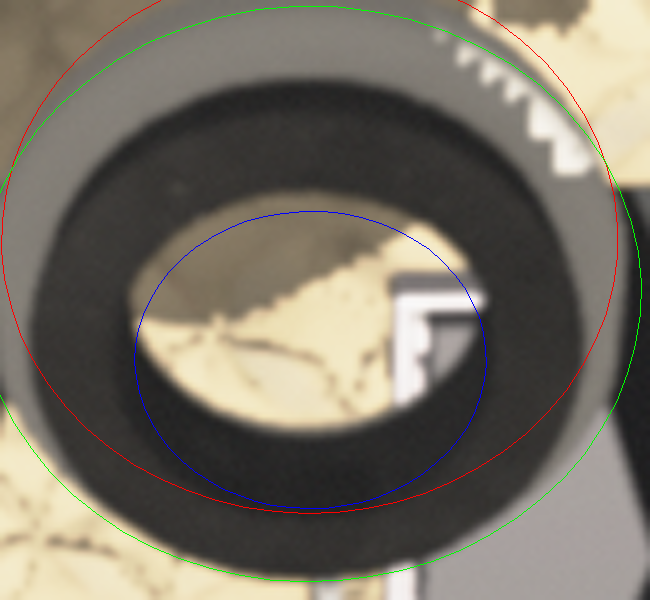

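Run:
```python
from h import *
w=np.load("w7.npy",allow_pickle=True).item()
im=w["img"].copy();C=np.array([547.5,94]);xh=np.array([.9928,-.1197]);yh=np.array([.1197,.9928]);o=C+73*xh-37.7*yh
print(o)
k=5;of=(190,160)
a=cv2.resize(im[160:260,190:290,::-1],None,fx=k,fy=k,interpolation=cv2.INTER_CUBIC)
for z,r,col in((9,7,(0,0,255)),(21,7,(0,255,0)),(9,31,(255,0,0))):
    P=np.array([w2pix(w,[o[0]+r*np.cos(t),o[1]+r*np.sin(t),z],True) for t in np.linspace(0,6.28,60)])
    cv2.polylines(a,[np.int32((P-of+.5)*k)],True,col,1)
cv2.imwrite("pics/post.png",a)
```

```text
[615.46171  47.83334]
```

View pics/post.png

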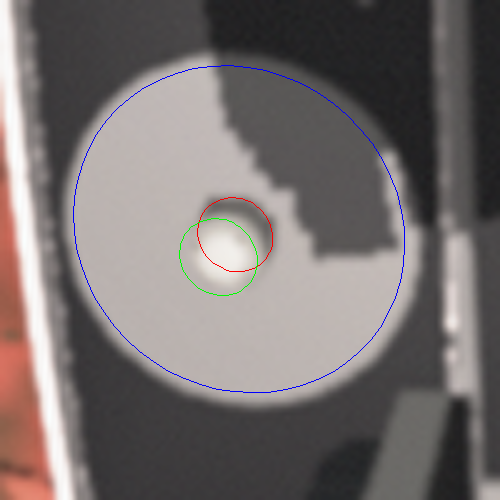

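>>> apply_moves:
  targets:
    - [-2.3,3.0,0.4,0]
    - [-2.3,3.0,0.4,0]
    - [-2.3,3.0,0.4,0]
    - [-2.3,3.0,0.4,0]
    - [-2.2,3.0,0.3,0]
    - [-2.2,3.0,0.3,0]
    - [0,0,0,0]

```text
time_s: 18.15
eef_pos: [561.1, 96.7, 162.9]
ee_rot: [-0.0, 0.75, 0.662, -0.001]
force: [-0.2, 0.1, -1.5]
grip_width: 0.692
```

Run:
```python
from h import *
p,M,s=pose();print(p,yaw(),s["time_s"],s["grip_width"]*85,s["force"])
w=capture("wrist");cv2.imwrite("pics/w18.png",w["img"][:,:,::-1])
plan(615.5,48,120,-.12)
```

```text
[561.08584336  96.71786601 162.90001408] -0.12484647605458829 18.15 58.80844842796421 [-0.18673441  0.14936781 -1.5166816 ]
[[-1.43, 2.05, 1.43, np.float64(-0.07)], [-1.44, 2.05, 1.43, np.float64(-0.07)], [-1.44, 2.05, 1.43, np.float64(-0.07)]]
```

View pics/w18.png

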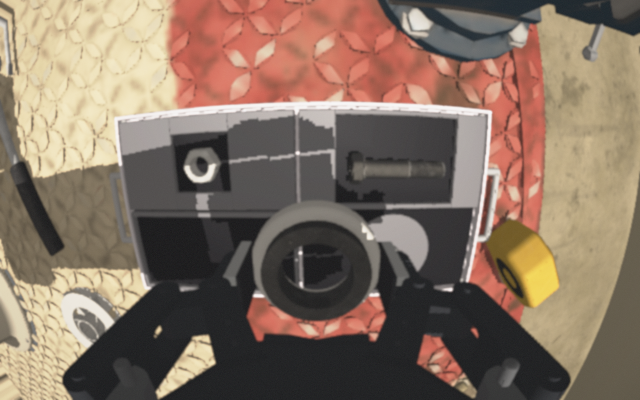

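>>> apply_moves:
  targets:
    - [-1.4,2.0,1.4,0]
    - [-1.4,2.1,1.4,0]
    - [-1.5,2.1,1.5,0]
    - [0,0,0,0]
    - [0,0,0,0]

```text
time_s: 18.7
eef_pos: [614.8, 50.4, 121.1]
ee_rot: [-0.001, 0.748, 0.663, -0.001]
force: [0.2, -0.1, -1.5]
grip_width: 0.692
```

Run:
```python
from h import *
p,M,s=pose();print(p,yaw(),s["time_s"],s["grip_width"]*85,s["force"])
w=capture("wrist");cv2.imwrite("pics/w19.png",w["img"][:,:,::-1])
plan(615.5,48,77,-.12)
```

```text
[614.80065445  50.40629972 121.0676825 ] -0.1207890121054896 18.7 58.851595219404516 [ 0.17600089 -0.1402029  -1.47288451]
[[-0.12, 0.04, 2.24, np.float64(-0.02)], [-0.12, 0.04, 2.24, np.float64(-0.02)]]
```

View pics/w19.png

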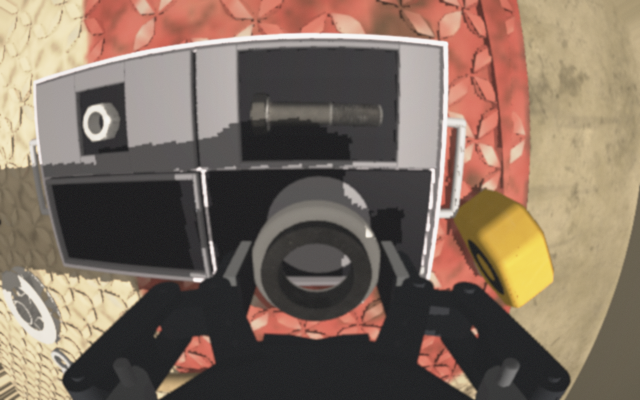

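>>> apply_moves:
  targets:
    - [-0.1,0,1.2,0]
    - [-0.1,0,1.0,0]
    - [0,0,0.6,0]
    - [0,0,0.4,0]
    - [0,0,0.4,0]
    - [0,0,0,0]
    - [0,0,0,0]

```text
time_s: 19.45
eef_pos: [615.5, 47.6, 86.1]
ee_rot: [0.0, 0.749, 0.663, 0.0]
force: [1.1, 0.4, -0.7]
grip_width: 0.69
```

Run:
```python
from h import *
p,M,s=pose();print(p,yaw(),s["time_s"],s["grip_width"]*85,s["force"])
w=capture("wrist");cv2.imwrite("pics/w20.png",w["img"][:,:,::-1])
```

```text
[615.51274787  47.61068687  86.05307311] -0.12119109839473613 19.45 58.6921225926998 [ 1.10988469  0.35748232 -0.73920904]
```

View pics/w20.png

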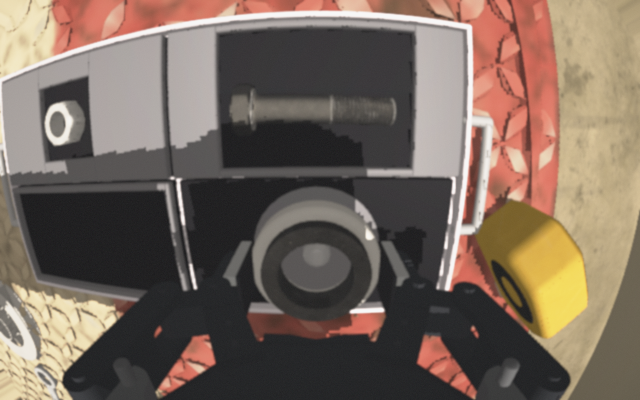

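>>> apply_moves:
  targets:
    - [0,0,0.4,0]
    - [0,0,0.3,0]
    - [0,0,0.2,0]
    - [0,0,0,0]
    - [0,0,0,0]

```text
time_s: 20.0
eef_pos: [615.4, 47.6, 77.0]
ee_rot: [0.0, 0.749, 0.663, -0.0]
force: [-1.0, -0.1, 1.6]
grip_width: 0.693
```

>>> apply_moves:
  targets:
    - [0,0,0,0]
    - [0,0,0,0]
    - [0,0,0,0]
    - [0,0,-1.5,0]
    - [0,0,-2.5,0]
    - [0,0,-3,0]
    - [0,0,-3,0]
    - [0,0,0,0]
  grip: 7.8

```text
time_s: 20.8
eef_pos: [617.0, 47.5, 182.5]
ee_rot: [0.003, 0.749, 0.663, 0.003]
force: [-0.8, 0.1, 0.2]
grip_width: 0.914
```

Run:
```python
from h import *
p,M,s=pose();print(p,yaw(),s["time_s"],s["grip_width"]*85,s["force"])
w=capture("wrist");cv2.imwrite("pics/w21.png",w["img"][:,:,::-1])
plan(470,20,200,1.5)
```

```text
[616.95395067  47.5268041  182.48983742] -0.12103258334361766 20.8 77.70124514277768 [-0.773583    0.07804797  0.20584034]
[[-0.38, -1.18, -0.17, np.float64(-7.74)], [-0.21, -1.22, -0.17, np.float64(-7.74)], [-0.05, -1.24, -0.17, np.float64(-7.74)], [0.12, -1.23, -0.17, np.float64(-7.74)], [0.29, -1.21, -0.17, np.float64(-7.74)], [0.45, -1.16, -0.17, np.float64(-7.74)], [0.6, -1.09, -0.17, np.float64(-7.74)], [0.74, -1.0, -0.17, np.float64(-7.74)]]
[[0.87, -0.89, -0.17, np.float64(-7.74)], [0.98, -0.76, -0.17, np.float64(-7.74)], [1.07, -0.62, -0.17, np.float64(-7.74)], [1.15, -0.47, -0.17, np.float64(-7.74)]]
```

View pics/w21.png

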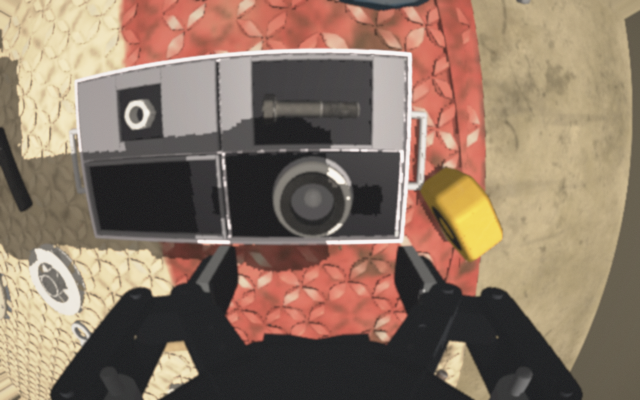

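Run:
```python
from h import *
plan(420,-90,190,1.7)
```

```text
[[-1.14, -1.27, -0.07, np.float64(-7.45)], [-0.97, -1.41, -0.07, np.float64(-7.45)], [-0.78, -1.52, -0.07, np.float64(-7.45)], [-0.57, -1.61, -0.07, np.float64(-7.45)], [-0.36, -1.67, -0.07, np.float64(-7.45)], [-0.14, -1.71, -0.07, np.float64(-7.45)], [0.08, -1.71, -0.07, np.float64(-7.45)], [0.3, -1.68, -0.07, np.float64(-7.45)]]
[[0.52, -1.63, -0.07, np.float64(-7.45)], [0.73, -1.55, -0.07, np.float64(-7.45)], [0.92, -1.44, -0.07, np.float64(-7.45)], [1.1, -1.31, -0.07, np.float64(-7.45)], [1.26, -1.16, -0.07, np.float64(-7.45)], [1.4, -0.98, -0.07, np.float64(-7.45)]]
```

>>> apply_moves:
  targets:
    - [-1.1,-1.3,-0.1,-7.5]
    - [-1.0,-1.4,-0.1,-7.5]
    - [-0.8,-1.5,-0.1,-7.5]
    - [-0.6,-1.6,-0.1,-7.5]
    - [-0.4,-1.7,-0.1,-7.4]
    - [-0.1,-1.7,0,-7.4]
    - [0.1,-1.7,0,-7.4]
    - [0.3,-1.7,0,-7.4]
  grip: 4.0

```text
time_s: 21.65
eef_pos: [502.4, -31.6, 181.4]
ee_rot: [-0.001, 0.318, 0.948, -0.0]
force: [-1.0, -0.7, -1.0]
grip_width: 0.466
```

>>> apply_moves:
  targets:
    - [0.5,-1.6,-0.1,-7.4]
    - [0.7,-1.5,-0.1,-7.4]
    - [0.9,-1.4,-0.1,-7.4]
    - [1.1,-1.3,0,-7.5]
    - [1.3,-1.2,0,-7.5]
    - [1.4,-1.0,0,-7.5]
    - [0,0,0,0]
    - [0,0,0,0]

```text
time_s: 22.45
eef_pos: [420.1, -89.8, 184.8]
ee_rot: [-0.0, -0.062, 0.998, 0.0]
force: [-0.5, 0.3, 0.2]
grip_width: 0.466
```

Run:
```python
from h import *
p,M,s=pose();print(p,yaw(),s["time_s"],s["grip_width"]*85,s["force"])
w=capture("wrist");np.save("w22.npy",w,allow_pickle=True);cv2.imwrite("pics/w22.png",w["img"][:,:,::-1])
cv2.imwrite("pics/ow22.png",ortho(w,350,550,-200,0,19,3,True))
```

```text
[420.074004   -89.77900725 184.81625431] 1.6952081104233032 22.45 39.61556384430414 [-0.45333769  0.346536    0.24162365]
```

View pics/w22.png

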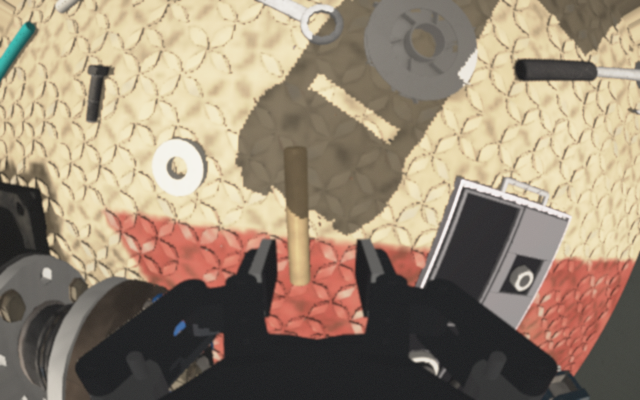

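View pics/ow22.png

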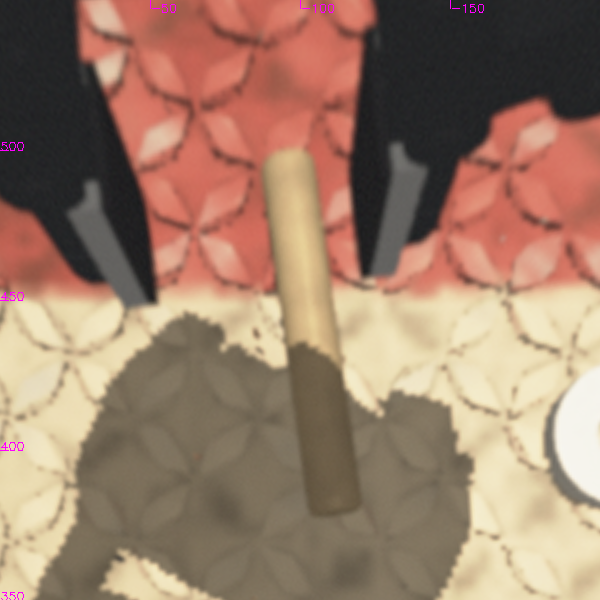

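Run:
```python
from h import *
plan(433,-105.2,115,1.697)
```

```text
[[-0.53, -0.85, 3.49, np.float64(-0.03)], [-0.53, -0.85, 3.49, np.float64(-0.03)]]
```

>>> apply_moves:
  targets:
    - [-0.7,-0.9,2.3,0]
    - [-0.7,-0.8,2.3,0]
    - [0,0,2.3,0]
    - [0,0,0,0]
    - [0,0,0,0]

```text
time_s: 23.0
eef_pos: [436.3, -104.6, 116.2]
ee_rot: [-0.0, -0.064, 0.998, 0.0]
force: [-0.7, -0.6, 0.0]
grip_width: 0.467
```

Run:
```python
from h import *
p,M,s=pose();print(p,yaw(),s["time_s"],s["grip_width"]*85,s["force"])
w=capture("wrist");np.save("w23.npy",w,allow_pickle=True);cv2.imwrite("pics/w23.png",w["img"][:,:,::-1])
plan(433,-105.2,75,1.697)
```

```text
[ 436.33554273 -104.58095885  116.15707644] 1.698646192635351 23.0 39.7206811318621 [-0.69006031 -0.563168    0.04592603]
[[0.18, 0.0, 2.09, np.float64(0.05)], [0.18, 0.0, 2.09, np.float64(0.05)]]
```

View pics/w23.png

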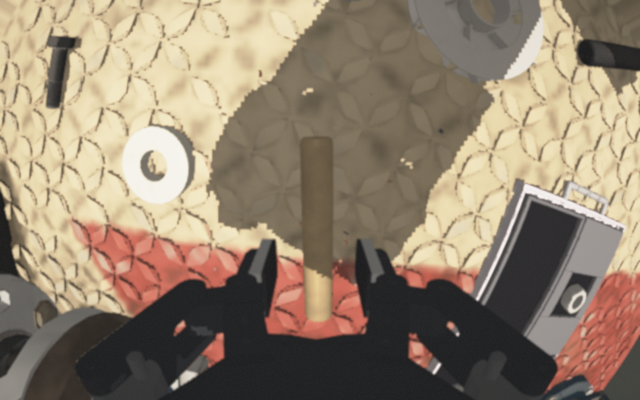

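>>> apply_moves:
  targets:
    - [0.2,0,1.5,0]
    - [0.1,0,1.5,0]
    - [0,0,1.1,0]
    - [0,0,0,0]
    - [0,0,0,0]

```text
time_s: 23.55
eef_pos: [433.4, -105.4, 75.5]
ee_rot: [0.0, -0.064, 0.998, -0.0]
force: [0.6, -0.2, -0.7]
grip_width: 0.47
```

>>> apply_moves:
  targets:
    - [0,0,0,0]
    - [0,0,0,0]
    - [0,0,0,0]
    - [0,0,0,0]
    - [0,0,0,0]
  grip: 1.2
  force: 70

```text
time_s: 24.05
eef_pos: [433.4, -105.5, 75.8]
ee_rot: [0.001, -0.064, 0.998, -0.0]
force: [-1.7, 0.7, 7.8]
grip_width: 0.203
```

Run:
```python
from h import *
p,M,s=pose();print(p,yaw(),s["time_s"],s["grip_width"]*85,s["force"])
w=capture("wrist");np.save("w24.npy",w,allow_pickle=True);cv2.imwrite("pics/w24.png",w["img"][:,:,::-1])
a=yaw()-np.pi/2
# near end pixel check
for d in (-56,-52,-48): print(d,[np.round(w2pix(w,[p[0]+d*np.cos(a),p[1]+d*np.sin(a),z],True),0) for z in (0,19)])
```

```text
[ 433.4204573  -105.47644647   75.84476978] 1.699400785451329 24.05 17.213969326864284 [-1.65167704  0.74281853  7.83018598]
-56 [array([317., 144.]), array([317., 149.])]
-52 [array([317., 152.]), array([317., 159.])]
-48 [array([317., 161.]), array([317., 168.])]
```

View pics/w24.png

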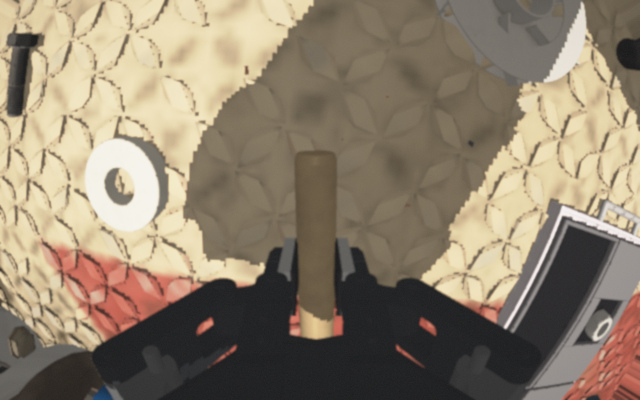

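>>> apply_moves:
  targets:
    - [0,0,0,0]
    - [0,0,-1,0]
    - [0,0,-2,0]
    - [0,0,-3,0]
    - [0,0,-2,0]
    - [0,0,0,0]
    - [0,0,0,0]

```text
time_s: 24.8
eef_pos: [432.8, -105.2, 154.7]
ee_rot: [-0.0, -0.064, 0.998, 0.0]
force: [0.3, -0.5, -3.6]
grip_width: 0.201
```

Run:
```python
from h import *
p,M,s=pose();print(p,yaw(),s["time_s"],s["grip_width"]*85,s["force"])
plan(462.3,64.5,140,1.451)
```

```text
[ 432.76964645 -105.17239288  154.68380611] 1.6991755239307231 24.8 17.066520803149874 [ 0.34370521 -0.45959983 -3.64556449]
[[-1.02, 3.29, 0.29, np.float64(2.84)], [-0.86, 3.34, 0.29, np.float64(2.84)], [-0.69, 3.37, 0.29, np.float64(2.84)], [-0.52, 3.4, 0.29, np.float64(2.84)], [-0.35, 3.43, 0.29, np.float64(2.84)]]
```

>>> apply_moves:
  targets:
    - [-1.0,3.3,0,2.8]
    - [-0.9,3.3,0.3,2.8]
    - [-0.7,3.4,0.3,2.8]
    - [-0.5,3.4,0.4,2.9]
    - [-0.3,3.4,0.5,2.9]
    - [0,0,0,0]
    - [0,0,0,0]

```text
time_s: 25.5
eef_pos: [461.4, 64.5, 138.7]
ee_rot: [-0.001, 0.059, 0.998, -0.0]
force: [-0.1, -0.0, -3.3]
grip_width: 0.205
```

Run:
```python
from h import *
p,M,s=pose();print(p,yaw(),s["time_s"],s["grip_width"]*85,s["force"])
w=capture("wrist");im=w["img"].copy()
C=np.array([547.5,94]);xh=np.array([.9928,-.1197]);yh=np.array([.1197,.9928])
o=C-73*xh-37.7*yh
for z,col in((9,(255,0,0)),(15,(0,255,0))):
    P=[w2pix(w,[*(o+a*69*xh+b*33*yh),z],True) for a,b in((1,1),(1,-1),(-1,-1),(-1,1))]
    cv2.polylines(im,[np.int32(np.round(np.array(P)*16))],True,col,1,shift=4)
cv2.imwrite("pics/w25.png",im[:,:,::-1])
plan(462.3,64.5,95,1.451)
```

```text
[461.37489191  64.50979143 138.68454158] 1.4532916064637038 25.5 17.405592507940494 [-0.05775631 -0.00532066 -3.29053585]
[[-0.03, 0.04, 2.2, np.float64(0.03)], [-0.03, 0.04, 2.2, np.float64(0.03)]]
```

View pics/w25.png

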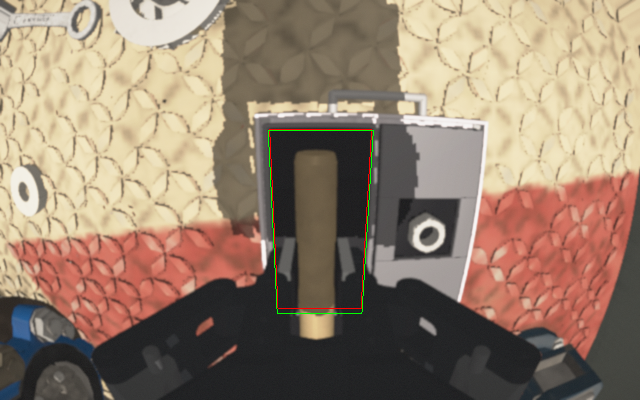

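>>> apply_moves:
  targets:
    - [-0.1,0,1.8,0]
    - [0,0,1.5,0]
    - [0,0,0.9,0]
    - [0,0,0.5,0]
    - [0,0,0.4,0]
    - [0,0,0,0]
    - [0,0,0,0]

```text
time_s: 26.25
eef_pos: [463.2, 63.9, 89.3]
ee_rot: [0.0, 0.06, 0.998, -0.0]
force: [0.1, -0.6, -3.6]
grip_width: 0.198
```

Run:
```python
from h import *
p,M,s=pose();print(p,yaw(),s["time_s"],s["grip_width"]*85,s["force"])
w=capture("wrist");cv2.imwrite("pics/w26.png",w["img"][:,:,::-1])
```

```text
[463.1889589   63.91559672  89.25926492] 1.4513400067701778 26.25 16.826416952436098 [ 0.07529142 -0.59118353 -3.56026806]
```

View pics/w26.png

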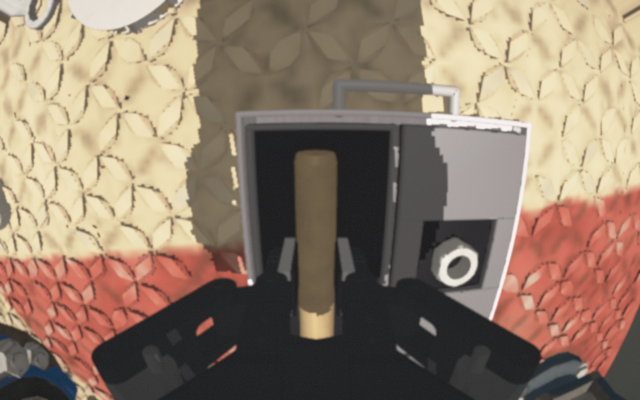

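>>> apply_moves:
  targets:
    - [0.1,0,0.2,0]
    - [0,0,0.2,0]
    - [0,0,0,0]
    - [0,0,0,0]

```text
time_s: 26.7
eef_pos: [462.0, 64.2, 84.9]
ee_rot: [0.0, 0.06, 0.998, 0.0]
force: [-0.3, 0.8, -1.4]
grip_width: 0.2
```

>>> apply_moves:
  targets:
    - [0,0,0,0]
    - [0,0,0,0]
    - [0,0,0,0]
    - [0,0,-2,0]
    - [0,0,-3,0]
    - [0.5,0,-3,0]
    - [2,0,-3,0]
    - [0,0,0,0]
  grip: 4.0

```text
time_s: 27.5
eef_pos: [437.0, 67.4, 197.9]
ee_rot: [0.003, 0.059, 0.998, -0.0]
force: [0.4, 0.9, -0.6]
grip_width: 0.466
```

>>> apply_moves:
  targets:
    - [3,0,-3,0]
    - [3,0,-3,0]
    - [0,0,0,0]
    - [0,0,0,0]

```text
time_s: 27.9
eef_pos: [377.9, 74.2, 254.7]
ee_rot: [0.001, 0.06, 0.998, -0.0]
force: [-0.1, -0.8, -0.5]
grip_width: 0.47
```

Run:
```python
from h import *
p,M,s=pose();print(p,yaw(),s["time_s"],s["grip_width"]*85,s["force"])
w=capture("wrist");cv2.imwrite("pics/w27.png",w["img"][:,:,::-1]);np.save("w27.npy",w,allow_pickle=True)
sd=capture("side");cv2.imwrite("pics/s27.png",cv2.resize(sd["img"][130:340,200:400,::-1],None,fx=3.5,fy=3.5 if 0 else 2.8,interpolation=cv2.INTER_CUBIC))
```

```text
[377.85860356  74.2118509  254.74089298] 1.4514108763581832 27.9 39.99069443569827 [-0.07323366 -0.77387883 -0.47798905]
```

View pics/w27.png

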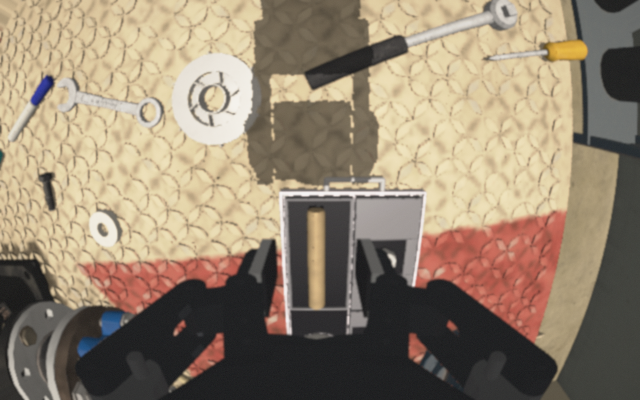

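View pics/s27.png

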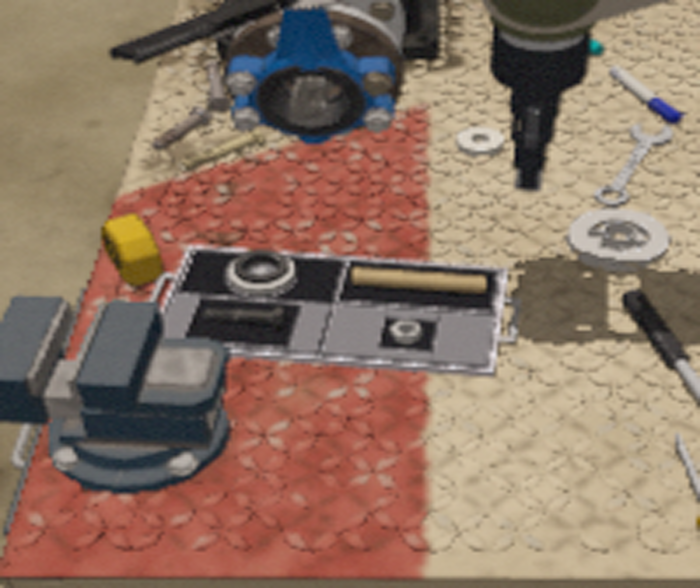

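Run:
```python
from h import *
w=np.load("w27.npy",allow_pickle=True).item()
k=5;of=(275,180)
a=cv2.resize(w["img"][180:320,275:375,::-1],None,fx=k,fy=k,interpolation=cv2.INTER_CUBIC)
C=np.array([547.5,94]);xh=np.array([.9928,-.1197]);yh=np.array([.1197,.9928])
o=C-73*xh-37.7*yh
for z,hx,hy,oy,col in((9,69,33,0,(255,0,0)),(15,69,33,0,(0,255,0)),(9,61,9.5,0,(0,0,255)),(28,61,9.5,0,(0,255,255))):
    P=np.array([w2pix(w,[*(o+p*hx*xh+q*hy*yh),z],True) for p,q in((1,1),(1,-1),(-1,-1),(-1,1))])
    cv2.polylines(a,[np.int32((P-of+.5)*k)],True,col,1)
cv2.imwrite("pics/w27z.png",a[:600])
cv2.imwrite("pics/w27z.png",cv2.resize(a,None,fx=.85,fy=.85))
```

```text
(no output)
```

View pics/w27z.png

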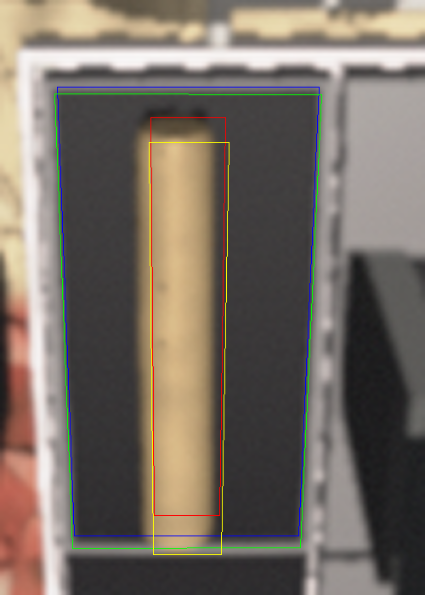

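Run:
```python
from rig import ctrl
print(ctrl.finish_job())
```

```text
the job is handed in; nothing more can be done
None
```

I put all four kit parts in their places in the caddy and handed the job in at about 28 s of the 106 s allowed. The hand-in gives no verdict, so the results below are from my own camera checks.

- **Longer bolt:** it lies flat along the medium trough. I told it from the shorter one by measured length, about 72 mm against about 55 mm.
- **Nut:** it lies flat near the middle of the square pocket.
- **Seal ring:** it is down around the post with its centre about 1 mm off by the arm's position at release. I judged that it lies flat from the wrist and side pictures only.
- **Drift:** it lies flat in the long trough, about 2 mm off centre along the trough by an overlay on the last wrist picture.
- **Left alone:** the arm did not go near the shorter bolt, the tape roll or the turquoise look-alike. The last pictures show the shorter bolt and the tape roll apparently where they started; I did not measure them again.

The gripper's opening reading was about 2 to 3 mm smaller than the known size of most of the gripped parts. I took this as an offset in the reading, because each part stayed in the grip when lifted. The highest force I saw after any move was about 9 N, well under the limits. No check failed.

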